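Nest the display cup and snap the retaining cap onto the post

ROBOT

A 7-joint arm with a two-finger parallel gripper is mounted at the origin on a cart in front of the work surface, level with it; the furniture and walls round the work are solid. World frame = base frame: x ahead of the robot, y to its left, z up, the work surface at z = 0. Lengths are in m, angles in degrees, forces in N, time in s.
With the tool pointing down it reaches from about 0.425 to 0.875 m from the base axis. Payload 4.7 kg.
Tool frame: the origin (TCP) lies at the very end of the fingers, on their centre line; the grasp point (between the pads) lies 19 mm behind it (pinch_z is the distance from the TCP to the grasp point, in m); z points along the fingers, y is the direction in which the jaws open and shut (so a half turn about z gives the same grasp; the last joint's range is limited). The gripper opens to 87 mm and grips with 3 to 60 N. Pads are 19 mm wide; open, the fingers measure 117 mm over their backs; the gripper's body (75 mm by 190 mm) begins 51 mm behind the grasp point.
Start: joints at [-64.509, 18.392, -4.016, 83.108, 1.295, 78.541, -3.26], TCP at [0.271, 0.591, 0.191] pointing down, gripper open.
Joint ranges: [-163.93, 163.93], [-17.29, 119.83], [-79.2, 71.16], [3.27, 140.29], [-89.18, 269.18], [5.43, 117.66], [-154.24, 154.24]. Speed limits (degrees/s): [147.25, 147.25, 180, 180, 180, 180, 180].

INTERFACE

Orientations are given as [roll, pitch, yaw] about the fixed x, y, z axes, in that order (R = Rz(yaw) Ry(pitch) Rx(roll)).
In Python, from cell import get_obs, read_camera, camera_params, sign_off, pinch_z gives the robot as it stands.
- The arm moves only by the shell command python3 -m handwheel 'ROWS' [FORCE]. ROWS is JSON, a list of rows, each a list of 5 numbers: the finger opening in m, from 0 to 0.087, then the shift along the tool's x, y, z in m, then the turn about the tool's z in rad. In form: [[jaw, tx, ty, tz, twist], ...]. A call has 1 to 20 rows; each row is the pose to reach, as a shift and turn from the pose commanded when the call began, along the tool's axes at that moment; what a row does not reach only later rows make up. A row lasts 1/10 s, in which the tool goes at most 50 mm and 8.59 degrees, less where a joint would pass 70% of its speed; a pose out of reach is approached as far as the arm can. A call with a gripper value outside its range is refused whole. The fingers move at their own pace and stop on an object; FORCE is the grip in N (left out, the last holds). Time passes only in rows, so rows that repeat a pose let the fingers close. It gives the time, the measured TCP pose, the force and the opening at its end, in the units of the state.
- get_obs(): the state, without advancing time (a new reading comes with each control period).
- read_camera(name): name is "side" or "top" or "wrist"; returns the picture (400x640x3 uint8, blue, green, red); there is no depth.
- camera_params(name): a dict with "camera_matrix" (3x3 intrinsics, pixels), "R" (3x3) and "t" (3): a world point X has camera coordinates R X + t. Camera axes: x right, y down, z forward; pixel columns grow to the right and rows downward; lengths in m; the calibration is good to about 2 mm. A picture is of the moment at which its call begins: read the wrist's pose just before it. camera_params takes no time and is no camera call; for the wrist camera it gives the pose at the moment of the call.
- sign_off(): hands the job in, once; it reports no verdict.
The state is a dict: "time_s": time; "qpos": joint angles; "joint_velocities": joint speeds; "effort": joint torques, N m; "tool_pos": TCP position; "tool_rot": TCP orientation; "force": force on the tool from outside, world axes, zero at the start; "wrist_torque": the same for the moment, N m; "grip_width": finger opening in m.
Only numpy, scipy, OpenCV 4.12 (cv2) and the standard library are available. Lean on these libraries where they do the work, as an engineer would, in place of code of your own. Each camera call takes 0.05 s, during which the arm holds its last target.

TASK

Make up the cup display: lower the loose brass cup over the post of the stand so that it nests fully down and level in the cup already fixed there, then press the round snap cap onto the top of the post until it clicks and goes fully home. Keep pressing after the click and finish while still holding the cap and pressing it firmly down; do not let go. Leave the tea lights, the loose upright candle and the scissors where they are.

Things in the scene. Friction and masses are not known exactly. Their poses are not given: they have to be found in the camera images.
- stand: Display stand, fixed: round dark wooden foot 100 mm across, 14 mm high, with an upright steel post 15.4 mm thick on its axis. A brass cup of the same shape as the loose one is fixed round the post, underside 14 mm and rim 58 mm above the table. Origin: centre of the underside on the table, z up along the post. A cup nested fully down on it has its underside at 32 mm and its rim at 76 mm.
- post_tip (a point): Centre of the flat top of the stand's post, 108 mm above the table; the last 6 mm taper to 9 mm across. Four small sprung balls stand 3 mm out of the post's side 14 mm below this point: they make the click.
- cup: Loose brass cup, 44 mm high, 0.13 kg, starting upright on the table. Its upper part (31 to 44 mm above the underside) is a straight band 60 mm across with a 2 mm wall; below, it tapers to a 37 mm foot. The 18 mm thick floor has a 24 mm hole on the axis that passes the post. Nested, 18 mm of it stand above the rim of the cup below. Origin: centre of the underside, z up to the mouth.
- cap: Snap cap: round plain steel knob 30 mm across (36 mm at the flared bottom edge), 36 mm high, 0.15 kg, starting on the table open end down. Blind bore 24 mm deep and 18 mm wide, mouth flared to 24 mm; a groove inside takes the sprung balls. Origin: centre of the open underside, z up to the closed top.
- cap_top (a point): Centre of the cap's closed top, 36 mm above its underside. Pressed onto the post, the cap's underside meets the balls about 96 mm above the table; it takes about 8 to 13 N to pass them, then it clicks at about 90 mm (the force drops, the cap is drawn down) and is home when the bore's end lies on the post's top: underside at 84 mm, this point at 120 mm. A firm push is 10 to 20 N.
- tealight_a: Small tea light, 38 mm across, 18 mm high, bystander. Origin: centre of its underside.
- tealight_b: Small tea light, 38 mm across, 17 mm high, bystander. Origin: centre of its underside.
- candle: Single rod candle standing upright on the table, 36 mm across, 232 mm high, bystander (another candle in a brass holder is fixed). Origin: centre of its underside.
- scissors: Scissors lying flat, 199 mm long, 9 mm high, bystander. Origin: middle of its underside.

How it is judged (in metres and radians):
On the way, in this order (a step that is already met when the one before it is completed fails the run):
1. the loose cup is nested fully down and level in the fixed cup (z of cup in the frame of stand between 0.028 and 0.036 m and horizontal distance between cup and stand below 0.006 m and angle between cup's own z axis and vertical below 0.1 rad), for 0.2 s.
2. the cap has clicked over the balls and is home on the post (z of cap in the frame of stand between 0.081 and 0.0855 m and horizontal distance between cap and stand below 0.004 m and angle between cap's own z axis and vertical below 0.12 rad), for 0.2 s.
At the end, for the whole second after the job is handed in: Cup nested: underside within 4 mm of 32 mm height, 6 mm of the post's axis, tilt under 0.1 rad. Cap home: underside at most 1.5 mm above its 84 mm seat, within 4 mm of the axis, tilt under 0.12 rad. Fingers still on the cap (over 3 N), pressing it on the post with over 6 N (all of step 1 and all of step 2 and contact force between the fingers and cap above 3 N and contact force between cap and stand above 6 N); the arm keeps its last pose, push and grip.
It fails at once if a bystander is shifted by more than 40 mm (distance of any of tealight_a, tealight_b, candle, scissors from where it was at the start of the episode above 0.04 m).
It also fails if it takes over 61 s, if anything falls off the work surface, if the arm or the gripper's body presses on something with over 40 N, if the wrist force passes 120 N, or if a joint passes its speed limit or range.

## Working session

There is one attempt and no reset: what is moved stays moved. The work goes in short steps, Python scripts to look and compute and a shell command to move; the robot and the scene stay as the last step left them, time stands still between calls to the robot, and variables do not carry over. Pictures are saved under pics/ and viewed, and the job is handed in when it is done.

```bash
ls; mkdir -p pics; python3 - <<'E'
from cell import *
import cv2
o=get_obs();print(o, pinch_z)
for n in("top","side","wrist"):
    cv2.imwrite(f"pics/{n}0.png",read_camera(n));p=camera_params(n);print(n,p)
E
```

```text
pics
{'time_s': 0.0, 'qpos': array([-64.50721409,  18.43882444,  -4.0148918 ,  83.17546666,
         1.29635888,  78.5399377 ,  -3.26113208]), 'joint_velocities': array([ 0.01610847,  0.02345616, -0.00796046, -0.07373232,  0.0400201 ,
        0.00724831,  0.01835344]), 'effort': array([-1.44657802e-04, -4.91281199e+01, -4.04041372e-01, -3.12529457e+01,
       -6.39271550e-02,  4.36902686e-02,  1.96388032e-04]), 'tool_pos': array([0.2712665 , 0.59001617, 0.1903592 ]), 'tool_rot': array([-1.79891087e+02,  7.28143538e-03,  1.55315515e+02]), 'force': array([-0.32022402, -1.0286044 , -0.79266414]), 'wrist_torque': array([-0.02290992, -0.05496166,  0.04306874]), 'grip_width': 0.08707091856589111} 0.0187
top {'camera_matrix': array([[439.29919358,   0.        , 319.19718806],
       [  0.        , 439.29919358, 201.56992107],
       [  0.        ,   0.        ,   1.        ]]), 'R': array([[ 0.00632058, -0.99983599,  0.01697175],
       [-0.98085597, -0.00950218, -0.19450261],
       [ 0.19463198, -0.01541748, -0.98075517]]), 't': array([-0.04062703,  0.58179384,  1.12264315])}
side {'camera_matrix': array([[363.49238656,   0.        , 318.90234916],
       [  0.        , 363.49238656, 196.31561989],
       [  0.        ,   0.        ,   1.        ]]), 'R': array([[ 0.88844892, -0.45855669, -0.01960295],
       [-0.26224762, -0.47212343, -0.84162085],
       [ 0.37667586,  0.75287796, -0.53971296]]), 't': array([-0.50149361,  0.22863365,  1.0508838 ])}
wrist {'camera_matrix': array([[342.71451203,   0.        , 323.62428706],
       [  0.        , 342.71451203, 201.29868607],
       [  0.        ,   0.        ,   1.        ]]), 'R': array([[ 0.41643807,  0.90916226, -0.00182305],
       [ 0.87135915, -0.39854869,  0.28616809],
       [ 0.25944666, -0.12075982, -0.9581777 ]]), 't': array([-0.64858727, -0.03624327,  0.39029851])}
```

View pics/top0.png

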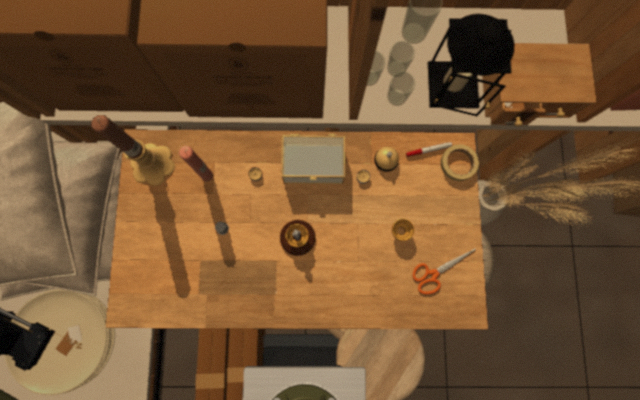

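View pics/side0.png

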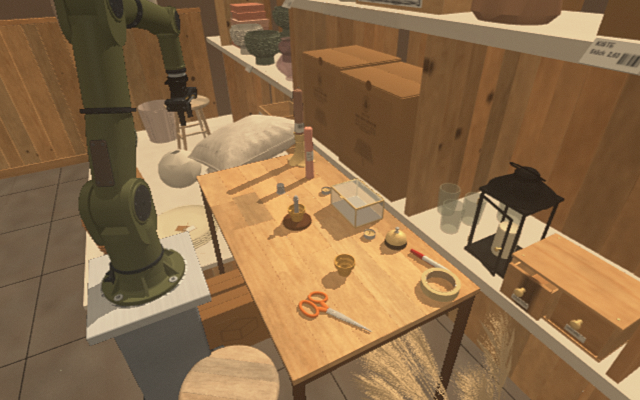

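View pics/wrist0.png

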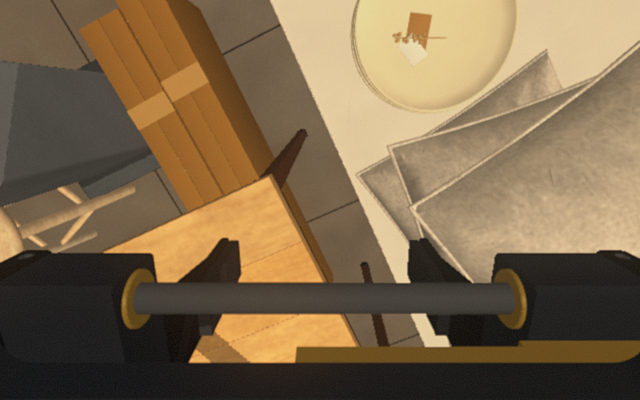

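```bash
cat > h.py <<'E'
from cell import *
import numpy as np, cv2
def ray(n,uv,z,p=None):
    p=p or camera_params(n);K,R,t=p['camera_matrix'],p['R'],p['t']
    d=R.T@np.linalg.inv(K)@np.array([uv[0],uv[1],1.]);c=-R.T@t
    return c+d*(z-c[2])/d[2]
def proj(n,X,p=None):
    p=p or camera_params(n);x=p['camera_matrix']@(p['R']@np.array(X)+p['t']);return x[:2]/x[2]
E
python3 - <<'E'
from h import *
t=cv2.imread("pics/top0.png");s=cv2.imread("pics/side0.png")
c=t[195:275,180:430];cv2.imwrite("pics/topc.png",cv2.resize(c,(750,240),interpolation=cv2.INTER_CUBIC))
a=cv2.resize(s[170:240,260:330],(390,390),interpolation=cv2.INTER_CUBIC);b=cv2.resize(s[240:300,310:380],(390,334),interpolation=cv2.INTER_CUBIC)
o=np.zeros((390,790,3),np.uint8);o[:,:390]=a;o[:334,400:]=b
cv2.imwrite("pics/sidec.png",o)
for n,z,l in((( 298,238),.05,'stand'),((402,231),.03,'cup'),((221,228),.03,'cap'),((207,178),.0,'candle'),((255,174),.01,'ta'),((363,177),.01,'tb')):print(l,ray('top',n,z))
E
```

```text
stand [0.48433044 0.0196239  0.05      ]
cup [ 0.50804441 -0.2624098   0.03      ]
cap [0.51202884 0.22901244 0.03      ]
candle [0.65860116 0.28193377 0.        ]
ta [0.6691536  0.14512618 0.01      ]
tb [ 0.66368192 -0.16037687  0.01      ]
```

View pics/topc.png

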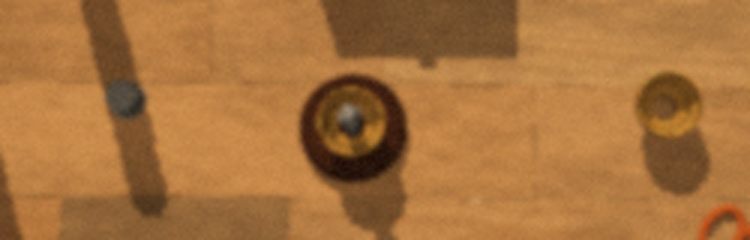

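View pics/sidec.png

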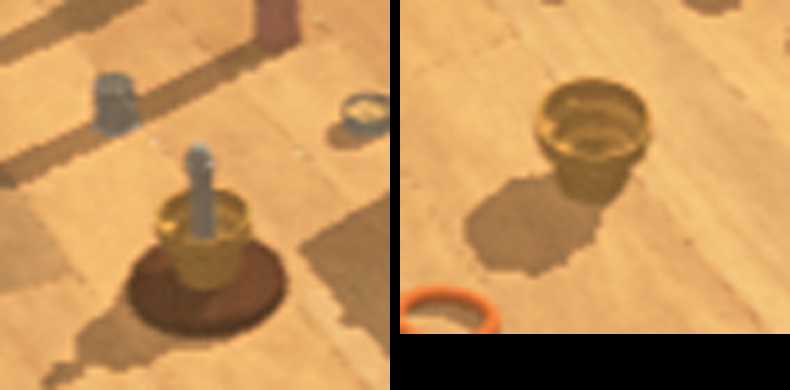

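```bash
python3 -m handwheel '[[0.087,-0.04,-0.034,0,0],[0.087,-0.07,-0.06,0,0],[0.087,-0.105,-0.09,0,0],[0.087,-0.14,-0.12,0,0],[0.087,-0.175,-0.15,0,0],[0.087,-0.21,-0.18,0,0],[0.087,-0.245,-0.21,0,0],[0.087,-0.285,-0.24,0,0],[0.087,-0.31,-0.28,0,0],[0.087,-0.335,-0.32,0,0],[0.087,-0.36,-0.36,0,0],[0.087,-0.39,-0.40,0,0],[0.087,-0.42,-0.44,0,0],[0.087,-0.445,-0.48,0,0],[0.087,-0.47,-0.52,0,0],[0.087,-0.50,-0.56,0,0],[0.087,-0.525,-0.6,0,0],[0.087,-0.55,-0.64,0,0],[0.087,-0.57,-0.675,0,0],[0.087,-0.57,-0.675,0,0]]'
python3 -m handwheel '[[0.087,0,0,0,0],[0.087,0,0,0,0],[0.087,0,0,0,0]]'
python3 - <<'E'
from h import *
print(get_obs()); cv2.imwrite("pics/w1.png",read_camera("wrist"))
E
```

```text
time_s: 2.15
tool_pos: [0.5055, -0.268, 0.1914]
tool_rot: [-179.7, 0.1, 154.8]
force: [0.1, -0.8, 0.4]
grip_width: 0.0869
time_s: 2.45
tool_pos: [0.508, -0.2588, 0.1913]
tool_rot: [179.9, -0.0, 155.5]
force: [-0.6, -0.5, 0.2]
grip_width: 0.0871
{'time_s': 2.45, 'qpos': array([-13.01391135,  10.07367622,  42.29319971,  96.15849662,
        -7.01945015,  76.47618782,  95.96928501]), 'joint_velocities': array([-0.20867651, -0.11188817,  0.27285635, -0.14225666,  0.12118447,
        0.01106094,  0.06518161]), 'effort': array([ 3.61524839e-01, -3.15361476e+01,  4.09855396e+00, -3.07449961e+01,
        7.93480896e-02,  7.04042288e-02, -3.98782489e-03]), 'tool_pos': array([ 0.50796816, -0.25879746,  0.19134545]), 'tool_rot': array([ 1.79934221e+02, -1.77372897e-02,  1.55480768e+02]), 'force': array([-0.61005899, -0.45512756,  0.17666819]), 'wrist_torque': array([-0.01230383, -0.02578201,  0.04084368]), 'grip_width': 0.08712690976745929}
```

View pics/w1.png

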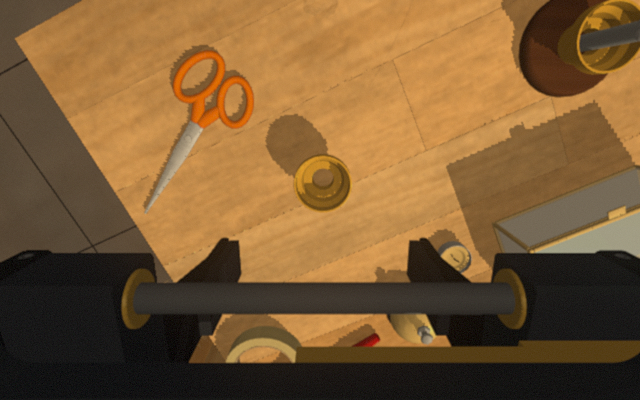

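```bash
python3 - <<'E'
from h import *
im=cv2.imread("pics/w1.png");p=camera_params("wrist")
o=get_obs()['tool_pos'];print(proj('wrist',o,p))
c=im[140:225,280:365];cv2.imwrite("pics/w1c.png",cv2.resize(c,(595,595),interpolation=cv2.INTER_CUBIC))
hsv=cv2.cvtColor(im,cv2.COLOR_BGR2HSV);print(hsv[182,300],hsv[182,280],hsv[200,330],hsv[225,330])
m=((hsv[...,1]>185)&(hsv[...,0]>13)).astype(np.uint8)*255
m[:,:280]=0;m[:,365:]=0;m[:140]=0;m[225:]=0
cs,_=cv2.findContours(m,cv2.RETR_EXTERNAL,cv2.CHAIN_APPROX_NONE);k=max(cs,key=cv2.contourArea)
print(cv2.contourArea(k),cv2.fitEllipse(k),cv2.boundingRect(k))
for z in(.044,):print(ray('wrist',cv2.fitEllipse(k)[0],z,p))
print(ray('wrist',(322.5,181.5),.044,p),ray('top',(403,230),.044))
# predicted rim outline
for c in [ray('wrist',(322.5,181.5),.044,p)]:
    print([proj('wrist',c+np.array([.03*np.cos(a),.03*np.sin(a),0]),p).round(1) for a in np.arange(0,6.28,.785)])
E
```

```text
[324.69290744 233.55985876]
[ 18 199 205] [ 16 157 206] [ 18 193 124] [ 17 155 187]
2516.0 ((322.2518615722656, 183.01046752929688), (56.37870407104492, 56.85627746582031), 105.05583953857422) (294, 154, 58, 58)
[ 0.5110152  -0.26245958  0.044     ]
[ 0.50968302 -0.26157429  0.044     ] [ 0.50893777 -0.26230294  0.044     ]
[array([334.5, 207.1]), array([349.9, 191.5]), array([349.6, 169.5]), array([333.1, 154. ]), array([310. , 154.7]), array([294.7, 171.3]), array([295.9, 193.2]), array([312.3, 207.8])]
```

View pics/w1c.png

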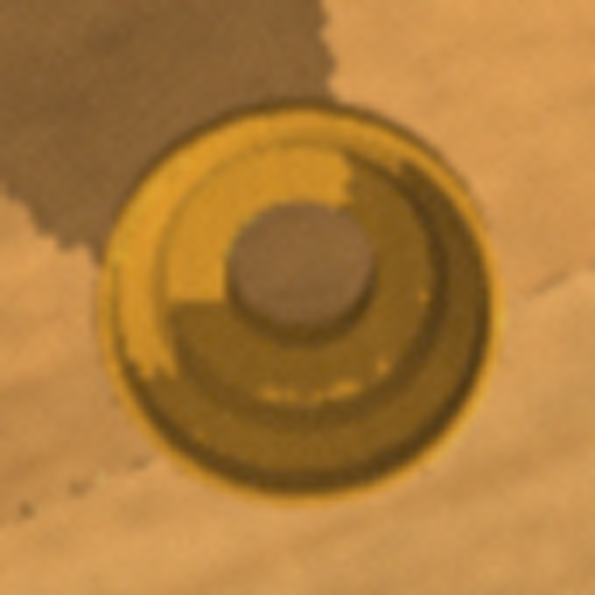

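```bash
python3 - <<'E'
from h import *
o=get_obs();print(o['tool_pos'],o['tool_rot'])
p=camera_params("wrist")
print(p['R'])
c=ray('wrist',(322.8,183),.044,p);print(c)
d=c-o['tool_pos'];a=np.deg2rad(o['tool_rot'][2]);print('tool shift',-0+d[0]*np.cos(a)+d[1]*np.sin(a), d[0]*np.sin(a)-d[1]*np.cos(a))
E
```

```text
[ 0.50796477 -0.25893575  0.19143087] [ 1.79938797e+02 -7.55593512e-03  1.55475220e+02]
[[ 4.13989274e-01  9.10281513e-01  6.68742102e-04]
 [ 8.72185392e-01 -3.96873537e-01  2.85979087e-01]
 [ 2.60586882e-01 -1.17809008e-01 -9.58235626e-01]]
[ 0.51123657 -0.26194658  0.044     ]
tool shift -0.004226376514464707 -0.0013811176523596236
```

```bash
python3 -m handwheel '[[0.087,-0.004,-0.001,0.025,0],[0.087,-0.004,-0.001,0.05,0],[0.087,-0.004,-0.001,0.075,0],[0.087,-0.004,-0.001,0.09,0],[0.087,-0.004,-0.001,0.09,0],[0.087,-0.004,-0.001,0.09,0]]'
python3 - <<'E'
from h import *
p=camera_params("wrist");o=get_obs();print(o['tool_pos'],o['tool_rot']);im=read_camera("wrist"); cv2.imwrite("pics/w2.png",im)
hsv=cv2.cvtColor(im,cv2.COLOR_BGR2HSV)
c=ray('wrist',(322,150),.044,p)
print(proj('wrist',[.5112,-.2619,.044],p))
E
```

```text
time_s: 3.1
tool_pos: [0.5112, -0.2631, 0.1021]
tool_rot: [180.0, 0.0, 155.4]
force: [-0.4, -0.7, -0.1]
grip_width: 0.087
[ 0.51124376 -0.26314452  0.102141  ] [1.79990843e+02 4.23873594e-02 1.55353961e+02]
[325.88321292 204.25582798]
```

View pics/w2.png

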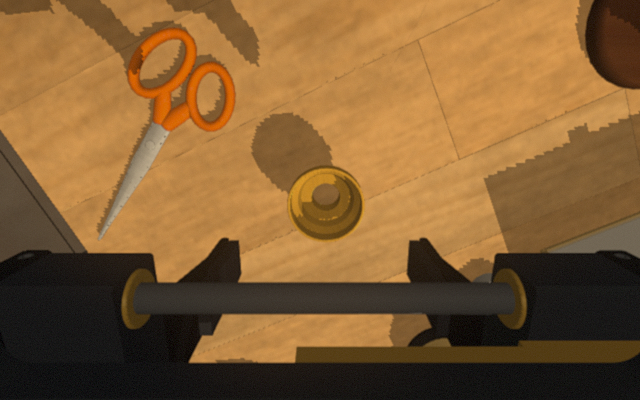

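Cup rim is centred at about (325.5, 203), which agrees with the prediction to within about 1 px. Descending and gripping the straight band near the rim.

```bash
python3 -m handwheel '[[0.087,0,0.0,0.02,0],[0.087,0,0,0.04,0],[0.087,0,0,0.06,0],[0.087,0,0,0.074,0],[0.087,0,0,0.074,0],[0.06,0,0,0.074,0],[0.058,0,0,0.074,0],[0.055,0,0,0.074,0],[0.055,0,0,0.074,0],[0.055,0,0,0.074,0],[0.055,0,0,0.074,0]]' 20
python3 - <<'E'
from h import *
p=camera_params("wrist");im=read_camera("wrist"); cv2.imwrite("pics/w3.png",im)
E
```

```text
time_s: 4.25
tool_pos: [0.5109, -0.2633, 0.0276]
tool_rot: [180.0, 0.0, 155.3]
force: [-0.0, -0.0, 0.3]
grip_width: 0.0556
```

View pics/w3.png

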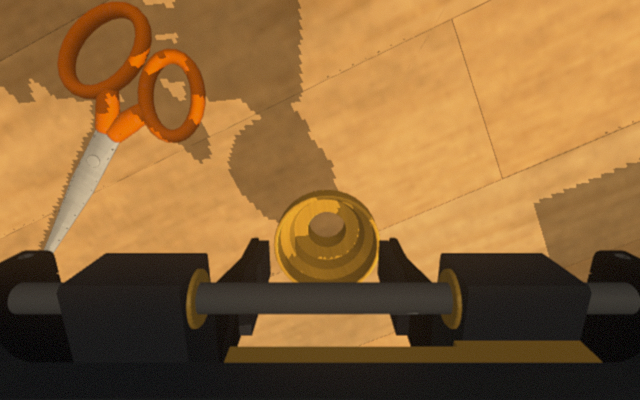

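```bash
python3 -m handwheel '[[0.04,0,0,0,0],[0.04,0,0,0,0],[0.04,0,0,0,0],[0.04,0,0,0,0],[0.04,0,0,0,0]]' 20
python3 - <<'E'
from h import *
im=read_camera("wrist"); cv2.imwrite("pics/w4.png",im[180:380,180:480])
p=camera_params("wrist");o=get_obs()['tool_pos']
print(proj('wrist',o,p),proj('wrist',o+[0,0,.0167],p))
E
```

```text
time_s: 4.8
tool_pos: [0.5107, -0.2633, 0.0274]
tool_rot: [180.0, -0.0, 155.3]
force: [0.4, -0.3, 0.3]
grip_width: 0.0405
[324.62599291 233.60715129] [324.70105434 244.90095119]
```

View pics/w4.png

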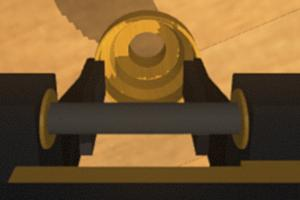

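```bash
python3 - <<'E'
from h import *
s=read_camera("side"); 
q=proj('side',[.511,-.263,.05]).astype(int);print(q)
cv2.imwrite("pics/s4.png",cv2.resize(s[q[1]-60:q[1]+40,q[0]-65:q[0]+65],(780,600),interpolation=cv2.INTER_CUBIC))
im=read_camera("wrist"); cv2.imwrite("pics/w4.png",cv2.resize(im[180:380,180:480],(750,500),interpolation=cv2.INTER_CUBIC))
p=camera_params("wrist");print(ray('wrist',(327,237.5),.044,p))
E
```

```text
[344 259]
[ 0.50731593 -0.26032982  0.044     ]
```

View pics/s4.png

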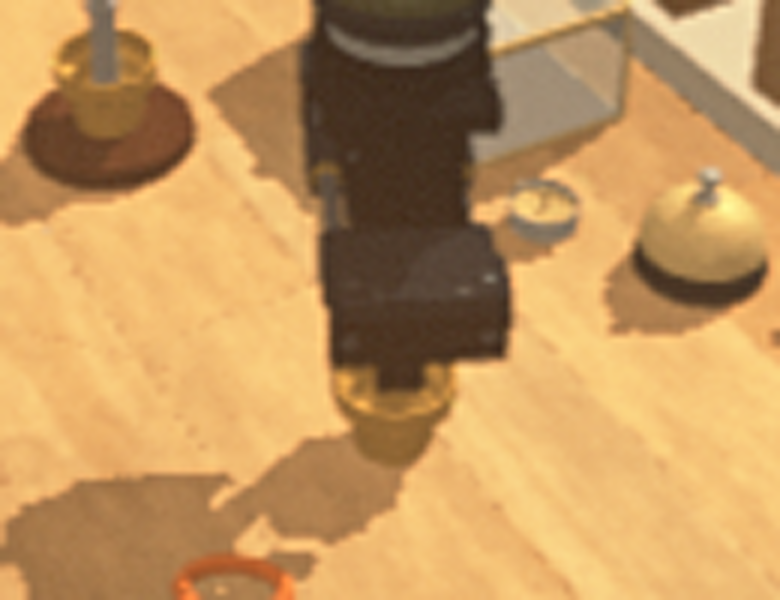

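View pics/w4.png

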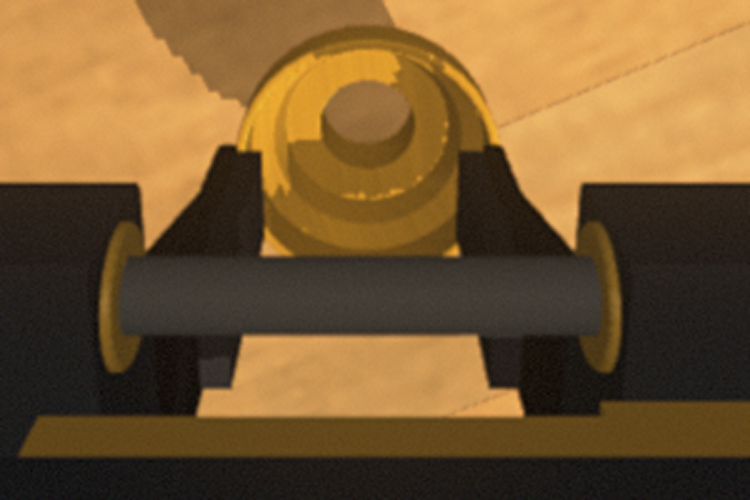

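```bash
python3 - <<'E'
from h import *
c=np.array([.511,-.263,0]);y=np.array([.418,.909,0])
def cr(X): q=proj('side',X); return ((q-[344-65,259-60])*6).round()
for X in (c,c+[0,0,.044]): print(cr(X))
for w in(.02,-.02,.03,-.03):print(w,cr(c+y*w+[0,0,.0275]),cr(c+y*w+[0,0,.044]))
E
```

```text
[392. 440.]
[394. 372.]
0.02 [389. 369.] [389. 343.]
-0.02 [397. 428.] [398. 402.]
0.03 [386. 355.] [387. 329.]
-0.03 [400. 443.] [401. 417.]
```

The fingers closed to 40 mm without touching the cup. Both the side and wrist views put the real fingertips about 24 mm above the reported TCP, so they are over the rim. I'll open, go lower and check again.

```bash
python3 -m handwheel '[[0.087,0,0,0,0],[0.087,0,0,0,0],[0.087,0,0,0,0],[0.087,0,0,0,0],[0.087,0,0,0,0],[0.087,0,0,0.006,0],[0.087,0,0,0.012,0],[0.087,0,0,0.018,0],[0.087,0,0,0.018,0]]'
python3 - <<'E'
from h import *
s=read_camera("side"); 
q=(344,259)
cv2.imwrite("pics/s5.png",cv2.resize(s[q[1]-60:q[1]+40,q[0]-65:q[0]+65],(780,600),interpolation=cv2.INTER_CUBIC))
im=read_camera("wrist"); cv2.imwrite("pics/w5.png",cv2.resize(im[180:380,180:480],(750,500),interpolation=cv2.INTER_CUBIC))
E
```

```text
time_s: 5.85
tool_pos: [0.5098, -0.2628, 0.0081]
tool_rot: [-180.0, -0.1, 155.3]
force: [0.1, 0.1, 0.4]
grip_width: 0.0863
```

View pics/s5.png

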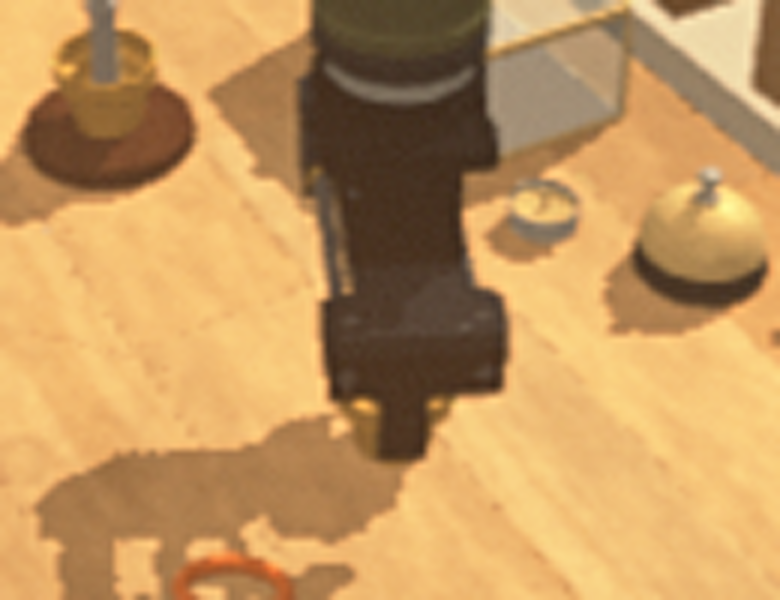

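View pics/w5.png

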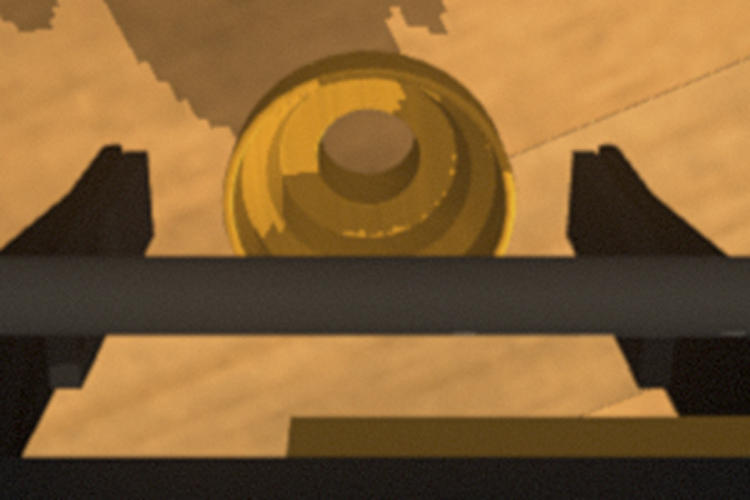

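```bash
python3 - <<'E'
from h import *
p=camera_params("wrist");o=get_obs();print(o['tool_pos'])
f=lambda u,v:(180+u/2.5,180+v/2.5)
for uv in((150,150),(570,150),(154,235),(567,235)):print(ray('wrist',f(*uv),.030,p))
tip=sum(ray('wrist',f(*uv),.030,p) for uv in((150,150),(570,150),(154,235),(567,235)))/4
print(tip)
for uv in((225,190),(513,190)):print(ray('wrist',f(*uv),.044,p))
E
```

```text
[ 0.51048501 -0.26330017  0.00909369]
[ 0.48711407 -0.30299367  0.03      ]
[ 0.5249482  -0.22036808  0.03      ]
[ 0.50551709 -0.31201317  0.03      ]
[ 0.54388867 -0.22819941  0.03      ]
[ 0.51536701 -0.26589358  0.03      ]
[ 0.49720508 -0.28758043  0.044     ]
[ 0.52137903 -0.23478296  0.044     ]
```

```bash
python3 -m handwheel '[[0.06,0,0,0,0],[0.05,0,0,0,0],[0.05,0,0,0,0],[0.05,0,0,0,0],[0.05,0,0,0,0],[0.05,0,0,0,0],[0.05,0,0,0,0],[0.05,0,0,0,0]]' 20
python3 - <<'E'
from h import *
im=read_camera("wrist"); cv2.imwrite("pics/w6.png",cv2.resize(im[180:380,180:480],(750,500),interpolation=cv2.INTER_CUBIC))
print(get_obs()['tool_pos'])
E
```

```text
time_s: 6.75
tool_pos: [0.5111, -0.263, 0.0096]
tool_rot: [180.0, 0.0, 155.3]
force: [0.1, 0.7, 1.6]
grip_width: 0.0586
[ 0.5111365  -0.26302472  0.00965999]
```

View pics/w6.png

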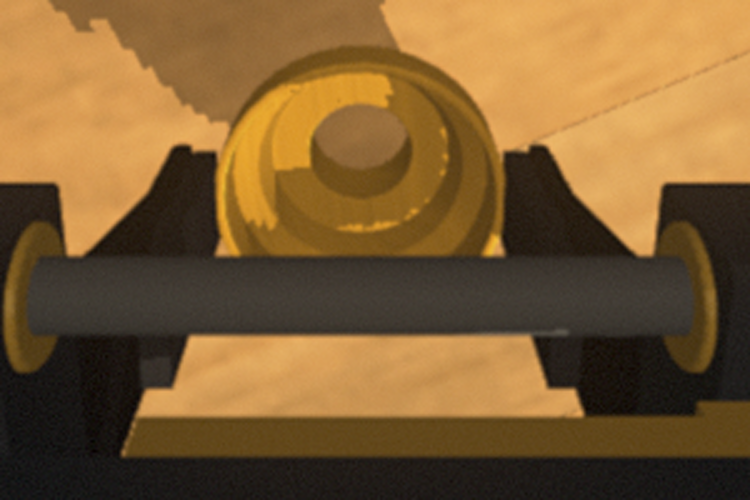

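```bash
python3 -m handwheel '[[0.05,0,0,-0.01,0],[0.05,0,0,-0.03,0],[0.05,0,0,-0.06,0],[0.05,0,0,-0.09,0],[0.05,0,0,-0.12,0],[0.05,0,0,-0.15,0],[0.05,0,0,-0.15,0],[0.05,0,0,-0.15,0],[0.05,0,0,-0.15,0]]' 20
python3 - <<'E'
from h import *
im=read_camera("wrist"); cv2.imwrite("pics/w7.png",im)
s=read_camera("side");q=proj('side',[.511,-.263,.15]).astype(int)
cv2.imwrite("pics/s7.png",cv2.resize(s[q[1]-40:q[1]+60,q[0]-65:q[0]+65],(780,600),interpolation=cv2.INTER_CUBIC))
E
```

```text
time_s: 7.7
tool_pos: [0.5097, -0.263, 0.1582]
tool_rot: [-180.0, -0.1, 155.3]
force: [-0.2, -0.7, -0.9]
grip_width: 0.0585
```

View pics/w7.png

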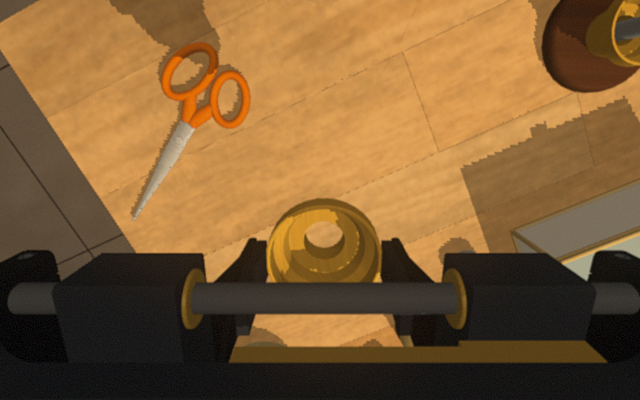

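View pics/s7.png

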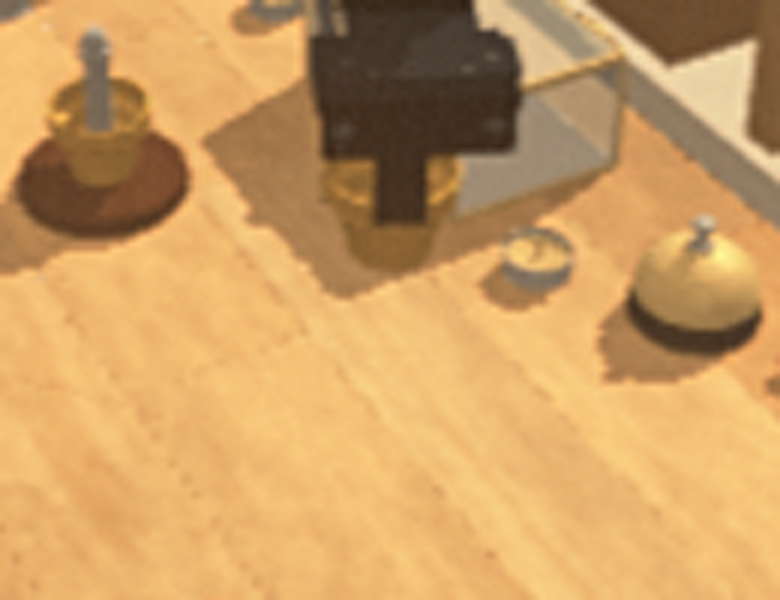

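```bash
python3 - <<'E'
from h import *
t=cv2.imread("pics/top0.png");s=cv2.imread("pics/side0.png")
for n,im,roi in(("top",t,(265,210,335,265)),("side",s,(275,190,320,235))):
    x0,y0,x1,y1=roi;c=im[y0:y1,x0:x1];hsv=cv2.cvtColor(c,cv2.COLOR_BGR2HSV)
    m=((hsv[...,2]<95)&(hsv[...,0]<14)).astype(np.uint8)*255
    m=cv2.morphologyEx(m,cv2.MORPH_OPEN,np.ones((2,2),np.uint8))
    cs,_=cv2.findContours(m,cv2.RETR_EXTERNAL,cv2.CHAIN_APPROX_NONE);k=max(cs,key=cv2.contourArea)
    h=cv2.convexHull(k);e=cv2.fitEllipse(h);print(n,e,ray(n,(e[0][0]+x0,e[0][1]+y0),.012))
    v=c.copy();cv2.drawContours(v,[h],-1,(0,255,0),1)
    cv2.imwrite(f"pics/foot_{n}.png",np.hstack([cv2.resize(v,None,fx=5,fy=5,interpolation=0),cv2.resize(c,None,fx=5,fy=5,interpolation=0)]))
print(ray('top',(296.8,234),.108), [proj('side',[.484,.02,z]) for z in(.1,.108)])
E
```

```text
top ((33.428184509277344, 28.683446884155273), (34.421722412109375, 35.06602096557617), 17.712562561035156) [0.48676291 0.01964066 0.012     ]Traceback (most recent call last):
  File "<stdin>", line 8, in <module>
cv2.error: OpenCV(4.12.0) /io/opencv/modules/imgproc/src/shapedescr.cpp:361: error: (-201:Incorrect size of input array) There should be at least 5 points to fit the ellipse in function 'fitEllipseNoDirect'
```

View pics/foot_top.png

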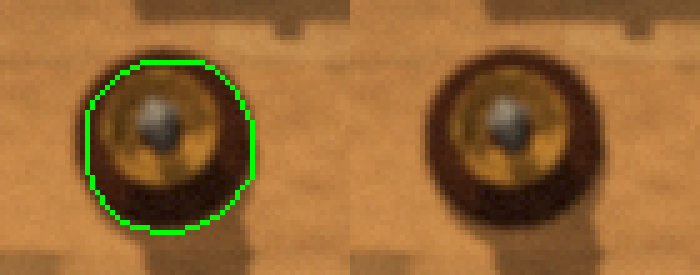

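```bash
python3 -m handwheel '[[0.05,0.003,0.015,0,0],[0.05,0.008,0.04,0,0],[0.05,0.014,0.07,0,0],[0.05,0.02,0.1,0,0],[0.05,0.026,0.13,0,0],[0.05,0.032,0.16,0,0],[0.05,0.038,0.19,0,0],[0.05,0.043,0.22,0,0],[0.05,0.048,0.24,0,0],[0.05,0.049,0.247,0,0],[0.05,0.049,0.247,0,0],[0.05,0.049,0.247,0,0],[0.05,0.049,0.247,0,0]]' 20
python3 - <<'E'
from h import *
p=camera_params("wrist");im=read_camera("wrist"); cv2.imwrite("pics/w8.png",im);o=get_obs();print(o['tool_pos'])
for z in(.014,.058,.108):print(z,proj('wrist',[.487,.0197,z],p))
print(proj('wrist',o['tool_pos']+[0,0,.0345],p))
np.savez("w8.npz",**p)
E
```

```text
time_s: 9.1
tool_pos: [0.569, -0.0205, 0.1594]
tool_rot: [-180.0, 0.0, 155.2]
force: [-0.6, 0.1, -0.6]
grip_width: 0.0585
[ 0.56910334 -0.02029887  0.15949277]
0.014 [326.75037014  83.84962205]
0.058 [327.16734906  81.5591556 ]
0.108 [327.82684522  77.93654124]
[325.22494329 259.24102227]
```

View pics/w8.png

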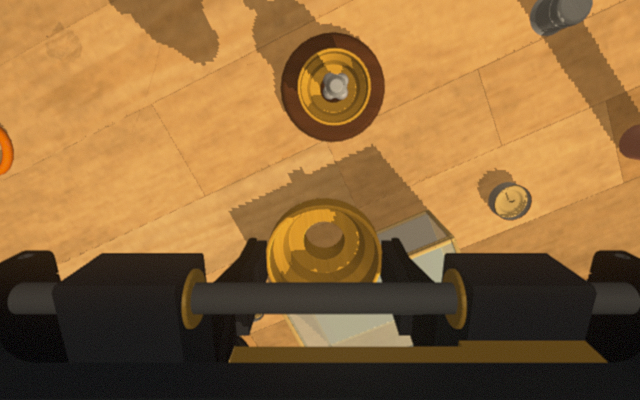

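```bash
python3 - <<'E'
from h import *
im=cv2.imread("pics/w8.png");p=dict(np.load("w8.npz"))
x0,y0,x1,y1=270,20,400,150;c=im[y0:y1,x0:x1];hsv=cv2.cvtColor(c,cv2.COLOR_BGR2HSV)
v=cv2.resize(c,None,fx=4.5,fy=4.5,interpolation=cv2.INTER_CUBIC)
cv2.imwrite("pics/w8c.png",v)
m=((hsv[...,2]<115)&(hsv[...,0]<13)&(hsv[...,1]>120)).astype(np.uint8)*255
m=cv2.morphologyEx(m,cv2.MORPH_OPEN,np.ones((3,3),np.uint8))
cs,_=cv2.findContours(m,cv2.RETR_EXTERNAL,cv2.CHAIN_APPROX_NONE);k=max(cs,key=cv2.contourArea)
e=cv2.fitEllipse(cv2.convexHull(k));ce=(e[0][0]+x0,e[0][1]+y0);print('foot',ce,e[1],ray('wrist',ce,.014,p))
g=((hsv[...,1]<70)).astype(np.uint8)*255
cs,_=cv2.findContours(g,cv2.RETR_EXTERNAL,cv2.CHAIN_APPROX_NONE);k=max(cs,key=cv2.contourArea)
(cc,r)=cv2.minEnclosingCircle(k);print('post',cc[0]+x0,cc[1]+y0,r,cv2.boundingRect(k),ray('wrist',(cc[0]+x0,cc[1]+y0),.108,p))
E
```

```text
foot (376.7013931274414, 89.87744140625) (9.324661254882812, 10.885649681091309) [0.51149708 0.06000684 0.014     ]
post 335.0 86.0 14.866168975830078 (53, 53, 25, 26) [0.4936938  0.02196354 0.108     ]
```

View pics/w8c.png

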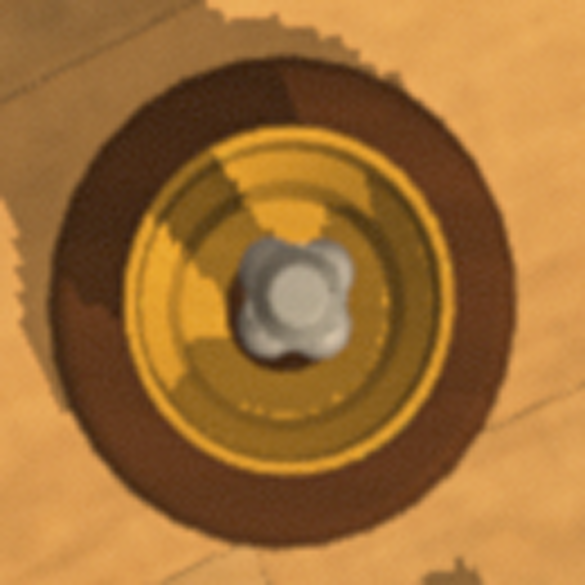

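```bash
python3 - <<'E'
from h import *
im=cv2.imread("pics/w8.png");p=dict(np.load("w8.npz"))
for uv,z in(((336.7,85.6),.108),((334.3,86.7),.058),((332.9,87.1),.014)):print(ray('wrist',uv,z,p))
o=np.array([.5691,-.0203,.1595]);a=np.deg2rad(155.3);tx=np.array([np.cos(a),np.sin(a),0]);ty=np.array([np.sin(a),-np.cos(a),0])
v=im.copy()
for z,r in((.0345,.03),(.0345,.028),(.0085,.012),(-.0095,.012)):
    for sh,col in((0,(0,0,255)),(.003,(0,255,0)),(-.003,(255,0,0))):
        for q in np.arange(0,6.28,.05):
            u=proj('wrist',o+[0,0,z]+tx*(sh+r*np.cos(q))+ty*r*np.sin(q),p).round().astype(int)
            if sh==0: v[u[1],u[0]]=col
c=np.hstack([im[185:290,260:390],v[185:290,260:390]]);cv2.imwrite("pics/w8d.png",cv2.resize(c,None,fx=3,fy=3,interpolation=0))
E
```

```text
[0.49394104 0.02311015 0.108     ]
[0.49302733 0.02332444 0.058     ]
[0.49203018 0.02372601 0.014     ]
```

View pics/w8d.png

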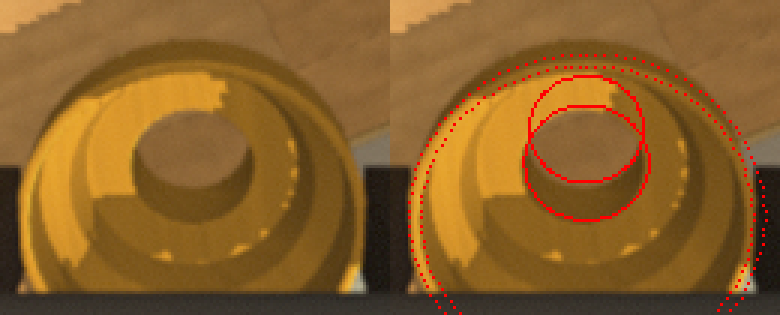

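```bash
python3 -m handwheel '[[0.05,0.02,0.005,0,0],[0.05,0.04,0.005,0,0],[0.05,0.04,0.005,0,0],[0.05,0.04,0.005,0,0],[0.05,0.04,0.005,0,0],[0.05,0.04,0.005,0,0]]' 20
python3 - <<'E'
from h import *
p=camera_params("wrist");im=read_camera("wrist"); cv2.imwrite("pics/w9.png",im);o=get_obs();print(o['tool_pos'])
np.savez("w9.npz",**p)
s=read_camera("side");cv2.imwrite("pics/s9.png",s)
cv2.imwrite("pics/w9c.png",cv2.resize(im[80:280,260:400],None,fx=4,fy=3,interpolation=cv2.INTER_CUBIC))
q=proj('side',[.487,.02,.08]).astype(int);print(q)
cv2.imwrite("pics/s9c.png",cv2.resize(s[q[1]-40:q[1]+40,q[0]-40:q[0]+60],(750,600),interpolation=cv2.INTER_CUBIC))
E
```

```text
time_s: 9.75
tool_pos: [0.5356, 0.002, 0.1595]
tool_rot: [-180.0, 0.0, 155.2]
force: [0.3, -0.5, -1.8]
grip_width: 0.0582
[0.53554638 0.00214591 0.15946524]
[294 203]
```

View pics/w9c.png

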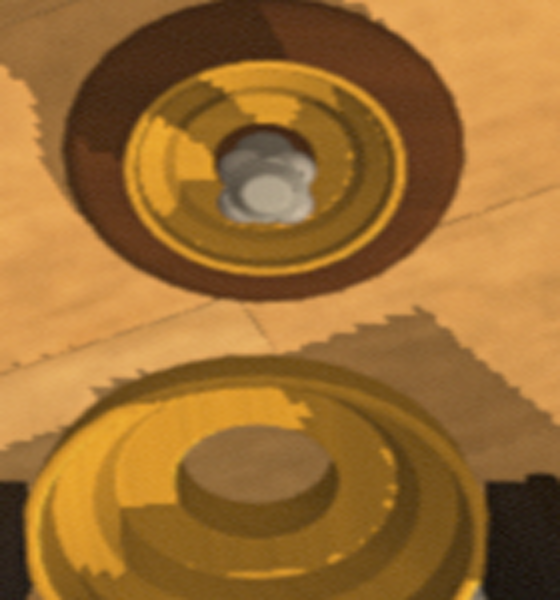

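View pics/s9c.png

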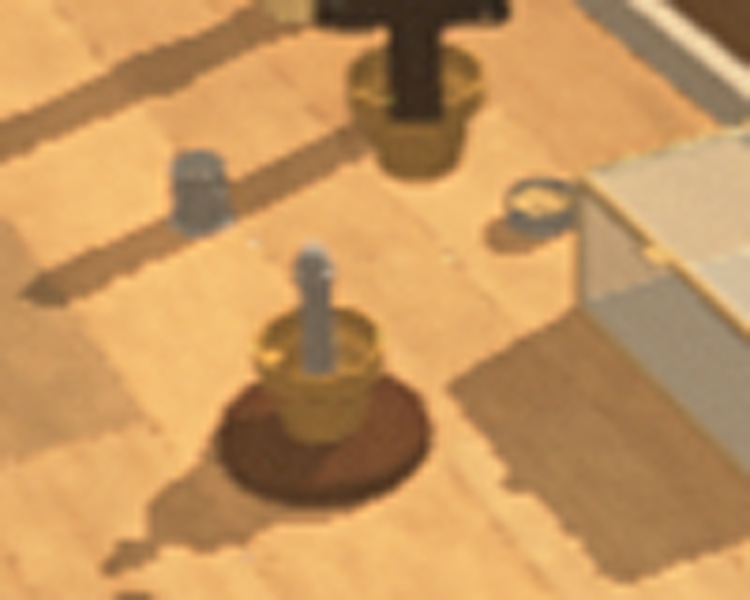

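```bash
python3 - <<'E'
from h import *
p=dict(np.load("w9.npz"))
for uv,z in(((326.5,145),.108),((326.4,136),.058),((326.1,130),.014)):print(ray('wrist',uv,z,p))
print('side',ray('side',(295.8,196.8),.108),'top',ray('top',(296.4,232.4),.108),ray('top',(298.1,238.2),.012))
for X in([.487,.02,.108],[.4935,.0232,.108]):print(proj('side',X),proj('top',X))
# held cup: bottom of foot centre & rim in side, relative to TCP
T=np.array([.5356,.0021,.1595])
for dz in(-.0095,-.0155):
  print((proj('side',T+[0,0,dz])-[254,163])*7.5,(proj('side',T+[0,0,dz+.044])-[254,163])*7.5)
E
```

```text
[0.49394869 0.02272438 0.108     ]
[0.49302023 0.02346767 0.058     ]
[0.49192427 0.02399801 0.014     ]
side [0.49009727 0.01615435 0.108     ] top [0.49194657 0.02203231 0.108     ] [0.48808564 0.0205613  0.012     ]
[294.45559506 196.49309272] [297.17185024 234.35160506]
[295.86410529 195.51509526] [295.94865451 231.78602169]
[418.11928553 159.10502827] [414.6555084   69.40590063]
[418.5807847  171.05616474] [415.13624516  81.85522018]
```

```bash
python3 -m handwheel '[[0.05,0.02,0.001,0,0],[0.05,0.04,0.002,0,0],[0.05,0.047,0.002,0.01,0],[0.05,0.047,0.002,0.02,0],[0.05,0.047,0.002,0.03,0],[0.05,0.047,0.002,0.03,0],[0.05,0.047,0.002,0.03,0],[0.05,0.047,0.002,0.03,0]]' 20
python3 - <<'E'
from h import *
p=camera_params("wrist");im=read_camera("wrist"); o=get_obs();print(o['tool_pos'])
np.savez("w10.npz",**p)
s=read_camera("side");cv2.imwrite("pics/s10.png",s)
cv2.imwrite("pics/w10c.png",cv2.resize(im[80:300,250:410],None,fx=3.6,fy=2.7,interpolation=cv2.INTER_CUBIC))
q=(294,203)
cv2.imwrite("pics/s10c.png",cv2.resize(s[q[1]-50:q[1]+40,q[0]-50:q[0]+60],(733,600),interpolation=cv2.INTER_CUBIC))
E
```

```text
time_s: 10.65
tool_pos: [0.4938, 0.0239, 0.1296]
tool_rot: [-180.0, 0.0, 155.3]
force: [-1.0, 0.6, -2.0]
grip_width: 0.0584
[0.49382049 0.02402434 0.12976784]
```

View pics/w10c.png

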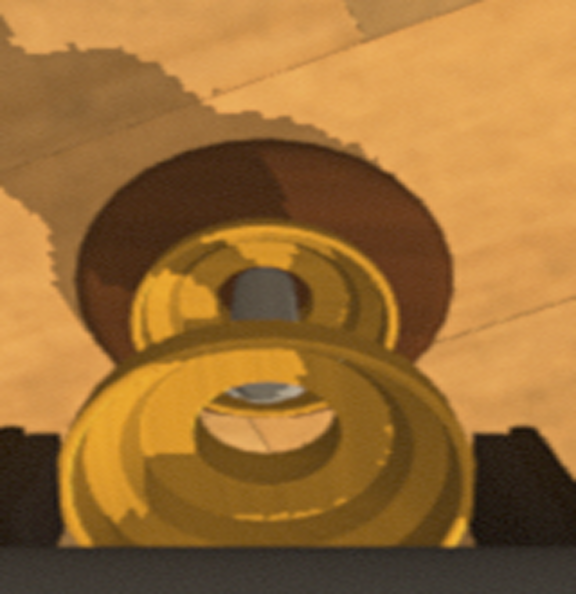

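View pics/s10c.png

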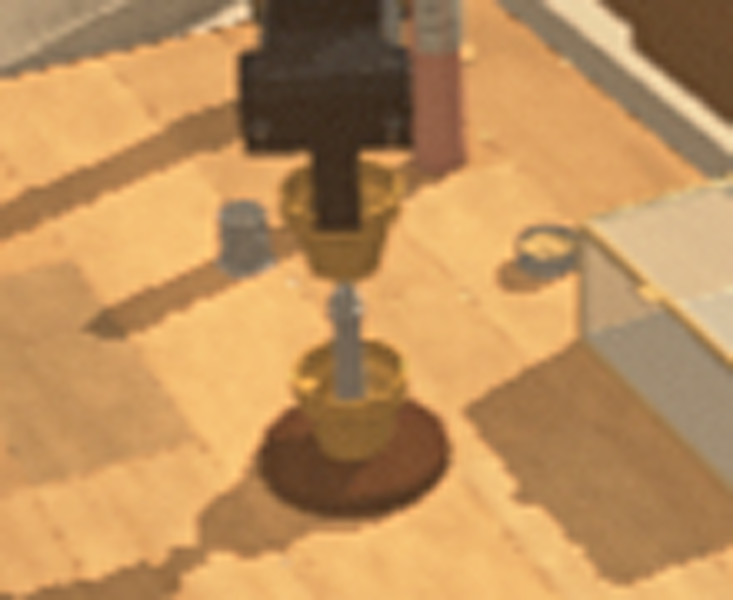

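```bash
python3 - <<'E'
from h import *
p=dict(np.load("w10.npz"));T=np.array([.4938,.0240,.1297]);a=np.deg2rad(155.3);tx=np.array([np.cos(a),np.sin(a),0]);ty=np.array([np.sin(a),-np.cos(a),0])
f=lambda u,v:(250+u/3.6,80+v/2.7)
def tc(X):return ((X-T)@tx).round(4),((X-T)@ty).round(4)
print('tip edge+4.5',tc(ray('wrist',f(266,402),.108,p)+.0045*tx))
for dz in(-.0095,-.0125):
  z=T[2]+dz
  print('hole underside low edge+12',tc(ray('wrist',f(268,452),z,p)+.012*tx))
  print('hole top low edge',tc(ray('wrist',f(268,487),z+.018,p)+.012*tx), [tc(ray('wrist',f(u,430),z+.018,p)) for u in(195,341)])
  print('rim', [tc(ray('wrist',f(u,475),z+.044,p)) for u in(60,474)])
E
```

```text
tip edge+4.5 (np.float64(-0.0009), np.float64(-0.0005))
hole underside low edge+12 (np.float64(-0.0014), np.float64(-0.0001))
hole top low edge (np.float64(-0.0016), np.float64(-0.0002)) [(np.float64(-0.0001), np.float64(-0.0119)), (np.float64(-0.0001), np.float64(0.0116))]
rim [(np.float64(0.0018), np.float64(-0.0294)), (np.float64(0.0018), np.float64(0.0287))]
hole underside low edge+12 (np.float64(-0.0028), np.float64(-0.0001))
hole top low edge (np.float64(-0.0031), np.float64(-0.0002)) [(np.float64(-0.0014), np.float64(-0.0121)), (np.float64(-0.0014), np.float64(0.0118))]
rim [(np.float64(0.0003), np.float64(-0.03)), (np.float64(0.0004), np.float64(0.0292))]
```

```bash
python3 -m handwheel '[[0.05,0,0,0.01,0],[0.05,0,0,0.02,0],[0.05,0,0,0.03,0],[0.05,0,0,0.04,0],[0.05,0,0,0.05,0],[0.05,0,0,0.06,0],[0.05,0,0,0.068,0],[0.05,0,0,0.068,0],[0.05,0,0,0.068,0]]' 20
python3 -m handwheel '[[0.05,0,0,0.003,0],[0.05,0,0,0.006,0],[0.05,0,0,0.009,0],[0.05,0,0,0.012,0],[0.05,0,0,0.012,0]]'
```

```text
time_s: 11.65
tool_pos: [0.4933, 0.0242, 0.0614]
tool_rot: [-180.0, -0.0, 155.3]
force: [0.1, -0.3, -1.8]
grip_width: 0.0584
time_s: 12.15
tool_pos: [0.4928, 0.0242, 0.049]
tool_rot: [-180.0, -0.0, 155.3]
force: [-0.0, -0.6, -0.1]
grip_width: 0.0585
```

```bash
python3 -m handwheel '[[0.05,0,0,0.002,0],[0.05,0,0,0.004,0],[0.05,0,0,0.006,0],[0.05,0,0,0.006,0]]'
python3 - <<'E'
from h import *
o=get_obs();print(o['force'],o['tool_pos'])
E
python3 -m handwheel '[[0.05,0,0,0.002,0],[0.05,0,0,0.003,0],[0.05,0,0,0.003,0]]'
python3 - <<'E'
from h import *
s=read_camera("side");q=(294,203)
cv2.imwrite("pics/s11c.png",cv2.resize(s[q[1]-50:q[1]+40,q[0]-50:q[0]+60],(733,600),interpolation=cv2.INTER_CUBIC))
E
```

```text
time_s: 12.55
tool_pos: [0.493, 0.0242, 0.0431]
tool_rot: [-180.0, -0.0, 155.3]
force: [-0.1, 0.1, -2.0]
grip_width: 0.0586
[-0.06301347  0.1386615  -2.04970025] [0.49297319 0.02423218 0.04313909]
time_s: 12.85
tool_pos: [0.4936, 0.0243, 0.0415]
tool_rot: [180.0, 0.0, 155.3]
force: [-3.0, -0.1, 7.3]
grip_width: 0.0588
```

View pics/s11c.png

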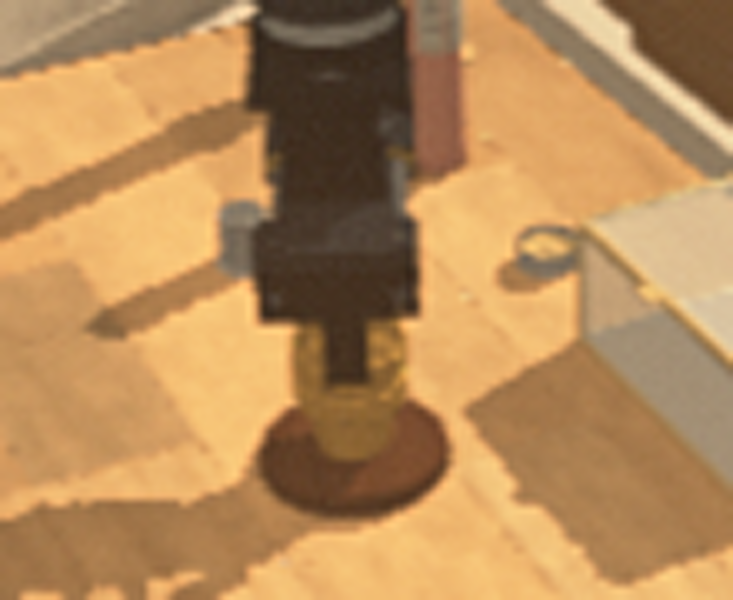

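```bash
python3 -m handwheel '[[0.065,0,0,0,0],[0.075,0,0,0,0],[0.087,0,0,0,0],[0.087,0,0,0,0],[0.087,0,0,0,0],[0.087,0,0,-0.01,0],[0.087,0,0,-0.03,0],[0.087,0,0,-0.06,0],[0.087,0,0,-0.09,0],[0.087,-0.02,0,-0.12,0],[0.087,-0.05,0,-0.14,0],[0.087,-0.08,0,-0.14,0],[0.087,-0.08,0,-0.14,0],[0.087,-0.08,0,-0.14,0],[0.087,-0.08,0,-0.14,0]]'
python3 - <<'E'
from h import *
p=camera_params("wrist");im=read_camera("wrist"); o=get_obs();print(o['tool_pos']);np.savez("w12.npz",**p)
q=proj('wrist',[.4935,.023,.08],p).astype(int);print(q)
a=cv2.resize(im[max(q[1]-60,0):q[1]+60,q[0]-60:q[0]+60],(480,480),interpolation=cv2.INTER_CUBIC)
cv2.imwrite("pics/w12.png",im);cv2.imwrite("pics/w12c.png",a)
s=read_camera("side");q=(294,203)
cv2.imwrite("pics/s12c.png",cv2.resize(s[q[1]-50:q[1]+40,q[0]-50:q[0]+60],(733,600),interpolation=cv2.INTER_CUBIC))
E
```

```text
time_s: 14.4
tool_pos: [0.5649, -0.0085, 0.1802]
tool_rot: [-180.0, -0.1, 155.4]
force: [-0.1, 0.3, -0.5]
grip_width: 0.0872
[ 0.56491486 -0.00843408  0.18030466]
[323  98]
```

View pics/w12c.png

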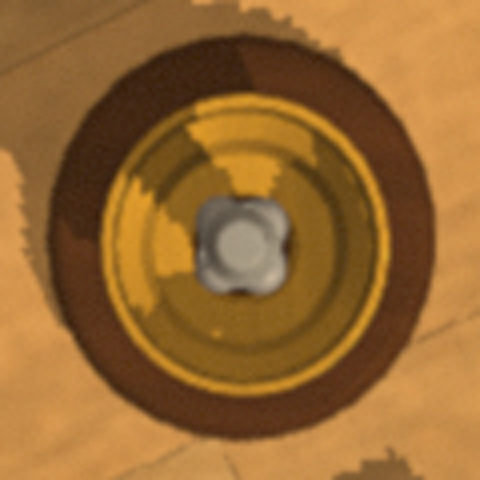

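View pics/s12c.png

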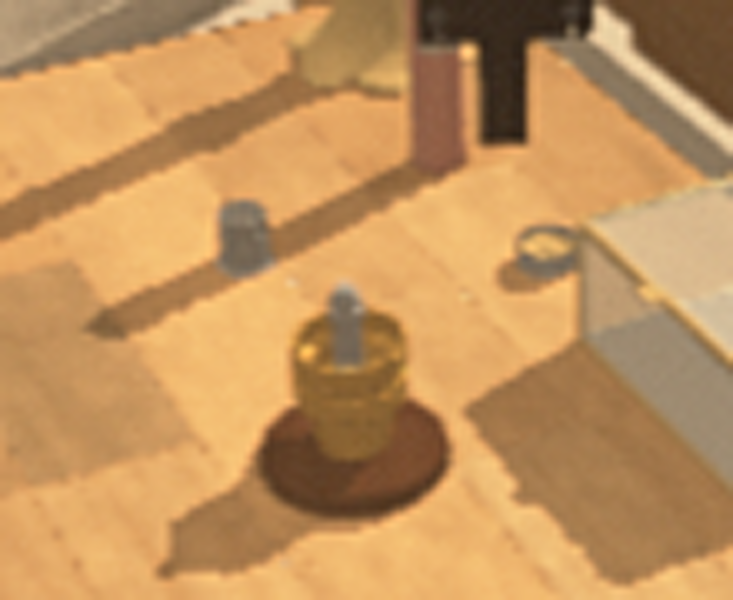

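View pics/w12.png

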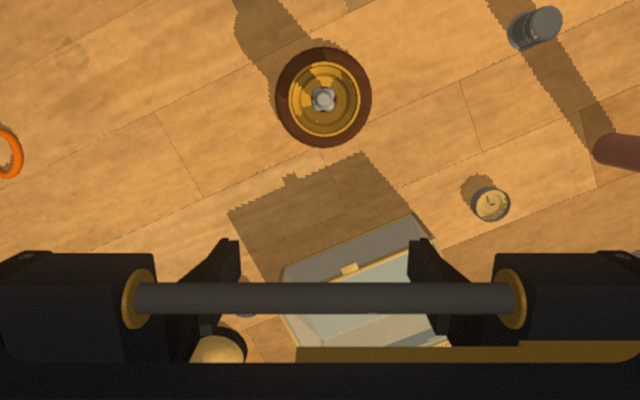

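Cup is nested, and the post and rim look concentric. Next is the cap.

```bash
python3 -m handwheel '[[0.087,0.02,0.026,0,0],[0.087,0.045,0.06,0,0],[0.087,0.07,0.092,0,0],[0.087,0.095,0.125,0,0],[0.087,0.12,0.158,0,0],[0.087,0.14,0.184,0,0],[0.087,0.147,0.193,0,0],[0.087,0.147,0.193,0,0],[0.087,0.147,0.193,0,0],[0.087,0.147,0.193,0,0]]'
python3 - <<'E'
from h import *
p=camera_params("wrist");im=read_camera("wrist"); o=get_obs();print(o['tool_pos']);np.savez("w13.npz",**p)
cv2.imwrite("pics/w13.png",im)
print(ray('top',(221.7,227.7),.036),proj('wrist',[.512,.229,.036],p))
E
```

```text
time_s: 15.5
tool_pos: [0.5137, 0.2252, 0.1806]
tool_rot: [-180.0, 0.0, 155.1]
force: [-0.2, 0.2, -0.7]
grip_width: 0.0867
[0.51370385 0.22533085 0.18067707]
[0.51205074 0.22592426 0.036     ] [327.08779988 176.40369028]
```

View pics/w13.png

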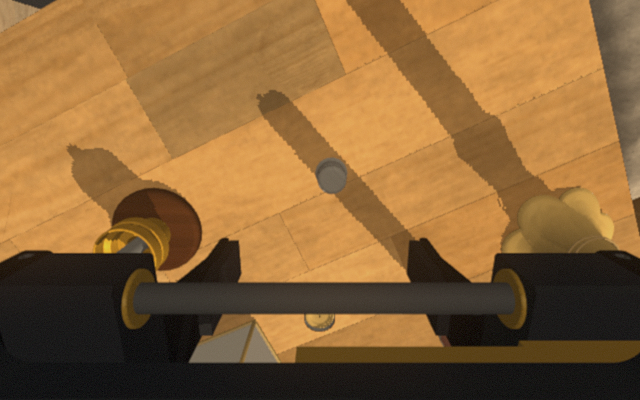

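```bash
python3 - <<'E'
from h import *
im=cv2.imread("pics/w13.png");p=dict(np.load("w13.npz"));T=np.array([.5137,.2253,.1807])
cv2.imwrite("pics/w13c.png",cv2.resize(im[150:205,305:360],(550,550),interpolation=cv2.INTER_CUBIC))
a=np.deg2rad(155.1);tx=np.array([np.cos(a),np.sin(a),0]);ty=np.array([np.sin(a),-np.cos(a),0])
for uv in((332,178),(331,178),(331,179)):
  X=ray('wrist',uv,.036,p);print(X,(X-T)@tx,(X-T)@ty)
E
```

```text
[0.51556508 0.2328036  0.036     ] 0.0014675698687017262 0.007591359973207539
[0.51514303 0.23189    0.036     ] 0.001465735485087997 0.006584981604767458
[0.51608106 0.23146347 0.036     ] 0.00043531195336585487 0.006593053688393227
```

View pics/w13c.png

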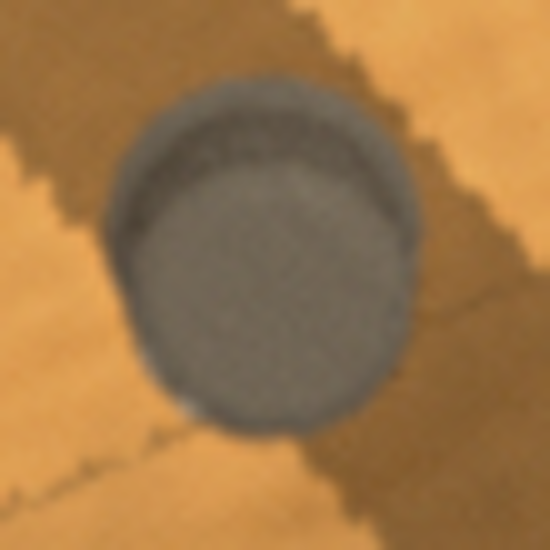

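```bash
python3 -m handwheel '[[0.087,0,0.0077,0.02,0],[0.087,0,0.0077,0.045,0],[0.087,0,0.0077,0.07,0],[0.087,0,0.0077,0.095,0],[0.087,0,0.0077,0.115,0],[0.087,0,0.0077,0.125,0],[0.087,0,0.0077,0.125,0],[0.087,0,0.0077,0.125,0]]'
python3 - <<'E'
from h import *
p=camera_params("wrist");im=read_camera("wrist"); o=get_obs();print(o['tool_pos'],o['tool_rot'])
T=o['tool_pos'];a=np.deg2rad(o['tool_rot'][2]);tx=np.array([np.cos(a),np.sin(a),0])
print(proj('wrist',[T[0],T[1],.036],p))
cv2.imwrite("pics/w14.png",im);np.savez("w14.npz",**p)
E
```

```text
time_s: 16.35
tool_pos: [0.517, 0.2343, 0.0564]
tool_rot: [179.9, 0.1, 155.3]
force: [0.1, 0.9, 1.0]
grip_width: 0.0871
[0.51724742 0.2346706  0.05672893] [1.79903308e+02 7.34314702e-02 1.55281872e+02]
[325.1729381  222.09045647]
```

View pics/w14.png

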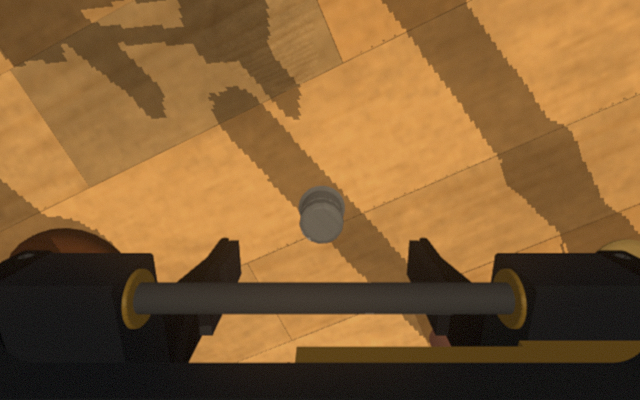

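```bash
python3 -m handwheel '[[0.087,0,-0.001,0.015,0],[0.087,0,-0.001,0.03,0],[0.087,0,-0.001,0.045,0],[0.087,0,-0.001,0.05,0],[0.087,0,-0.001,0.05,0]]'
python3 -m handwheel '[[0.087,0,0,0.003,0],[0.087,0,0,0.006,0],[0.087,0,0,0.009,0],[0.087,0,0,0.012,0],[0.087,0,0,0.012,0]]'
python3 - <<'E'
from h import *
o=get_obs();print(o['tool_pos'],o['force'])
s=read_camera("side");q=proj('side',[.515,.232,.03]).astype(int)
cv2.imwrite("pics/s15c.png",cv2.resize(s[q[1]-40:q[1]+30,q[0]-40:q[0]+45],(728,600),interpolation=cv2.INTER_CUBIC))
im=read_camera("wrist");cv2.imwrite("pics/w15.png",im)
E
```

```text
time_s: 16.9
tool_pos: [0.5146, 0.2331, 0.0038]
tool_rot: [-179.9, -0.1, 155.3]
force: [0.6, 0.3, -0.5]
grip_width: 0.0871
time_s: 17.4
tool_pos: [0.5155, 0.2336, -0.0069]
tool_rot: [-180.0, -0.0, 155.3]
force: [-0.8, 0.2, -0.5]
grip_width: 0.0866
[ 0.51548118  0.23360331 -0.00687212] [-0.84873646  0.16595607 -0.45437711]
```

View pics/s15c.png

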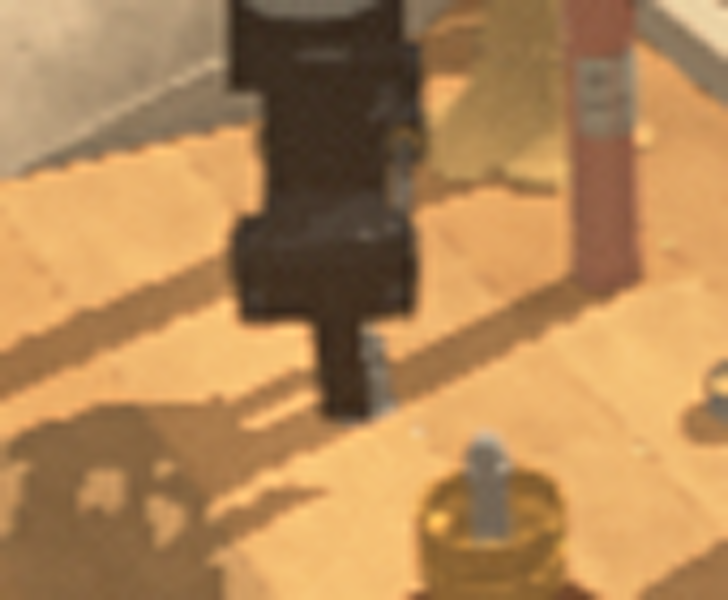

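View pics/w15.png

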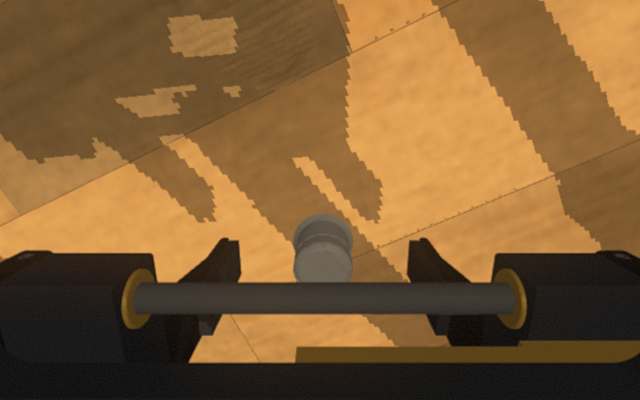

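```bash
python3 - <<'E'
from h import *
p=camera_params('wrist');T=get_obs()['tool_pos'];a=np.deg2rad(155.3);tx=np.array([np.cos(a),np.sin(a),0]);ty=np.array([np.sin(a),-np.cos(a),0])
X=ray('wrist',(323,263),.036,p);print('cap top rel',(X-T)@tx,(X-T)@ty,X)
q=proj('side',[.515,.232,.03]).astype(int)
cr=lambda X:((proj('side',X)-(q-[40,40]))*8.57).round(1)
C=T.copy()
print('near tip',cr(np.r_[T[:2],.015]-ty*.048),'cap top at TCP',cr(np.r_[T[:2],.036]),'bot',cr(np.r_[T[:2],0]), 'cap +-18 tx',cr(np.r_[T[:2],0]-tx*.018),cr(np.r_[T[:2],.03]-tx*.015))
E
```

```text
cap top rel 0.0019280848329794533 -0.0008967640670421586 [0.51364101 0.2337111  0.036     ]
near tip [347.6 431.3] cap top at TCP [348.9 334.7] bot [355.  402.6] cap +-18 tx [394.5 401. ] [383.2 344.8]
```

```bash
python3 -m handwheel '[[0.087,0.0015,-0.001,0.003,0],[0.087,0.0015,-0.001,0.005,0],[0.087,0.0015,-0.001,0.005,0],[0.06,0.0015,-0.001,0.005,0],[0.04,0.0015,-0.001,0.005,0],[0.02,0.0015,-0.001,0.005,0],[0.02,0.0015,-0.001,0.005,0],[0.02,0.0015,-0.001,0.005,0],[0.02,0.0015,-0.001,0.005,0],[0.02,0.0015,-0.001,0.005,0],[0.02,0.0015,-0.001,0.005,0],[0.02,0.0015,-0.001,0.005,0]]' 50
python3 - <<'E'
from h import *
im=read_camera("wrist");cv2.imwrite("pics/w16.png",im[150:370,160:500])
E
```

```text
time_s: 18.7
tool_pos: [0.514, 0.2335, -0.0115]
tool_rot: [180.0, 0.0, 155.3]
force: [-0.8, -0.0, -0.8]
grip_width: 0.0283
```

View pics/w16.png

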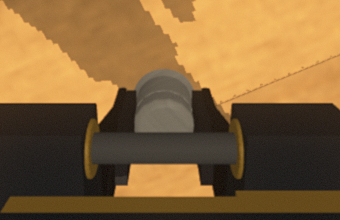

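```bash
python3 -m handwheel '[[0.02,0,0,-0.01,0],[0.02,0,0,-0.03,0],[0.02,0,0,-0.06,0],[0.02,0,0,-0.09,0],[0.02,0,0,-0.12,0],[0.02,0,0,-0.15,0],[0.02,0,0,-0.15,0],[0.02,0,0,-0.15,0],[0.02,0,0,-0.15,0]]' 50
python3 - <<'E'
from h import *
p=dict(np.load("w12.npz"))
print('post',ray('wrist',(323.25,99.25),.108,p), 'rim',ray('wrist',(263+246/4,38+245/4),.076,p))
o=get_obs();T=o['tool_pos'];print(T)
im=read_camera("wrist");cv2.imwrite("pics/w17.png",cv2.resize(im[170:300,250:400],None,fx=4,fy=4,interpolation=cv2.INTER_CUBIC))
s=read_camera("side");q=proj('side',T).astype(int)
cv2.imwrite("pics/s17c.png",cv2.resize(s[q[1]-40:q[1]+40,q[0]-45:q[0]+55],(750,600),interpolation=cv2.INTER_CUBIC))
E
```

```text
time_s: 19.65
tool_pos: [0.5129, 0.2329, 0.1372]
tool_rot: [-179.9, -0.1, 155.3]
force: [0.3, -0.4, -2.6]
grip_width: 0.0284
post [0.49382638 0.02295253 0.108     ] rim [0.4942198 0.0238633 0.076    ]
[0.51287788 0.23292287 0.13717753]
```

View pics/w17.png

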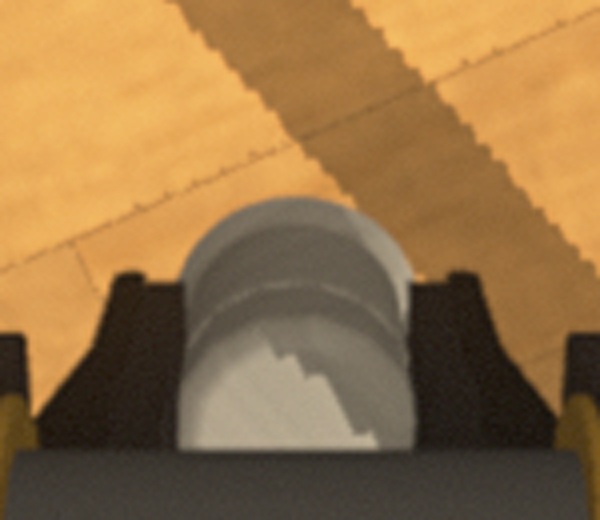

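View pics/s17c.png

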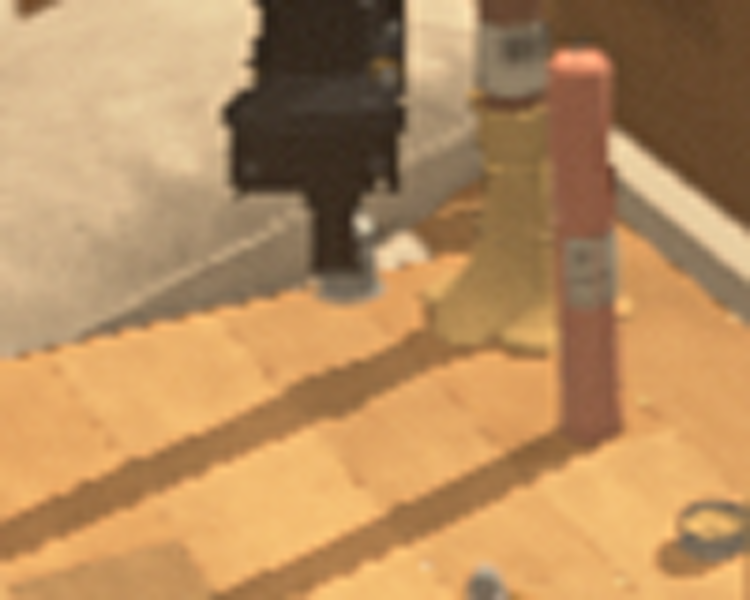

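```bash
python3 -m handwheel '[[0.02,-0.005,-0.015,0,0],[0.02,-0.014,-0.04,0,0],[0.02,-0.025,-0.07,0,0],[0.02,-0.036,-0.1,0,0],[0.02,-0.046,-0.13,0,0],[0.02,-0.057,-0.16,0,0],[0.02,-0.066,-0.185,0,0],[0.02,-0.071,-0.1985,0,0],[0.02,-0.071,-0.1985,0,0],[0.02,-0.071,-0.1985,0.01,0],[0.02,-0.071,-0.1985,0.02,0],[0.02,-0.071,-0.1985,0.025,0],[0.02,-0.071,-0.1985,0.025,0],[0.02,-0.071,-0.1985,0.025,0],[0.02,-0.071,-0.1985,0.025,0]]' 50
python3 - <<'E'
from h import *
o=get_obs();T=o['tool_pos'];print(T,o['tool_rot'],o['force'])
p=camera_params('wrist');np.savez('w18.npz',**p)
im=read_camera("wrist");cv2.imwrite("pics/w18.png",cv2.resize(im[130:300,235:415],None,fx=3.5,fy=3.5,interpolation=cv2.INTER_CUBIC))
s=read_camera("side");q=(294,195)
cv2.imwrite("pics/s18c.png",cv2.resize(s[q[1]-40:q[1]+40,q[0]-45:q[0]+55],(750,600),interpolation=cv2.INTER_CUBIC))
E
```

```text
time_s: 21.25
tool_pos: [0.4959, 0.0236, 0.1137]
tool_rot: [180.0, 0.0, 155.3]
force: [-0.1, 0.7, -1.8]
grip_width: 0.0286
[0.49589177 0.0236483  0.11368334] [1.79987104e+02 2.62550561e-02 1.55339535e+02] [-0.10409109  0.72724183 -1.77076788]
```

View pics/w18.png

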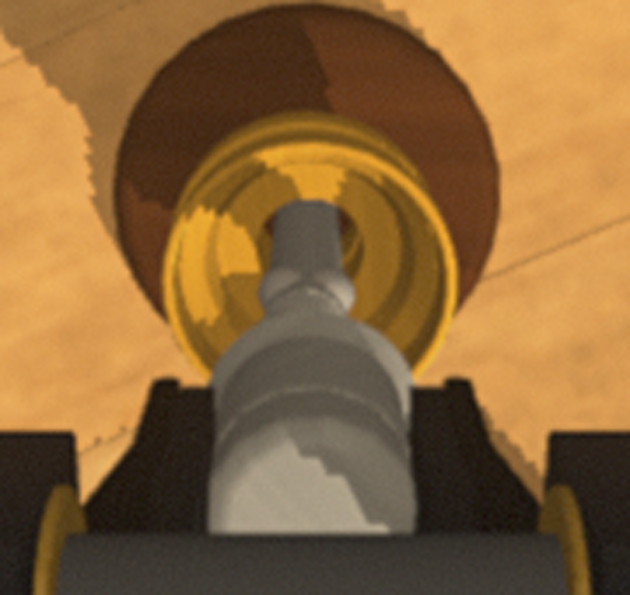

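View pics/s18c.png

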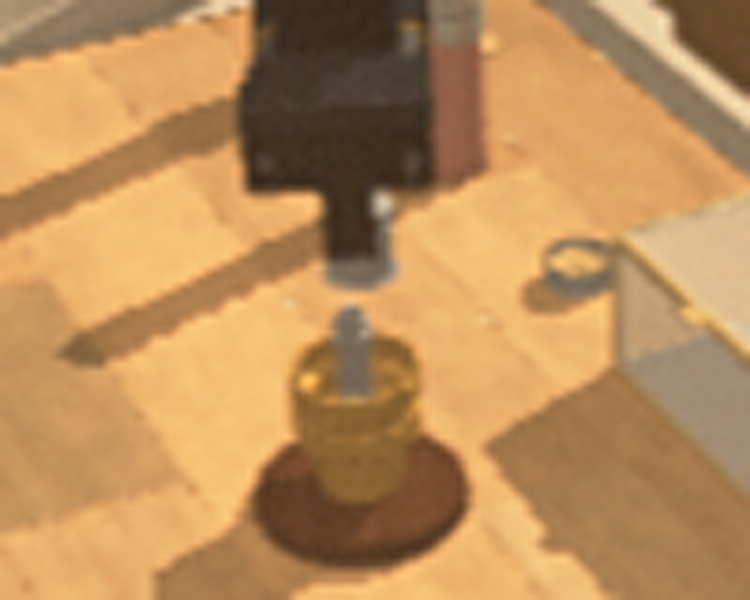

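```bash
python3 - <<'E'
from h import *
p=dict(np.load("w18.npz"));T=np.array([.4959,.0236,.1137]);a=np.deg2rad(155.3);tx=np.array([np.cos(a),np.sin(a),0]);ty=np.array([np.sin(a),-np.cos(a),0])
f=lambda u,v:(235+u/3.5,130+v/3.5)
def tc(X):return ((X-T)@tx).round(4),((X-T)@ty).round(4)
for zc in(.122,.125,.128):print('flare',tc(ray('wrist',f(313,306),zc,p)-.018*tx))
print('body mid',[tc(ray('wrist',f(u,390),.145,p)) for u in(214,412)])
# nested rim: left 163 right 457 at row ~275 ; top of rim outer 142
print('rim',[tc(ray('wrist',f(u,278),.076,p)) for u in(163,458)],tc(ray('wrist',f(310,141),.076,p)-.03*tx))
print('balls z .094',[tc(ray('wrist',f(u,290),.094,p)) for u in(262,355)])
X=np.r_[T[:2],.125];print((proj('side',X)-[249,155])*7.5, (proj('side',[.494,.0232,.108])-[249,155])*7.5,(proj('side',[.494,.0232,.125])-[249,155])*7.5)
E
```

```text
flare (np.float64(-0.0047), np.float64(-0.0001))
flare (np.float64(-0.0037), np.float64(-0.0001))
flare (np.float64(-0.0026), np.float64(-0.0001))
body mid [(np.float64(0.0084), np.float64(-0.0145)), (np.float64(0.0084), np.float64(0.0143))]
rim [(np.float64(0.003), np.float64(-0.0302)), (np.float64(0.0032), np.float64(0.0293))] (np.float64(0.0012), np.float64(-0.0006))
balls z .094 [(np.float64(0.0066), np.float64(-0.0095)), (np.float64(0.0066), np.float64(0.0078))]
[354.0291027  269.11207899] [352.52045429 303.56530771] [350.42746379 270.65532676]
```

```bash
python3 -m handwheel '[[0.02,0.003,-0.0006,0,0],[0.02,0.0055,-0.0006,0.003,0],[0.02,0.0055,-0.0006,0.006,0],[0.02,0.0055,-0.0006,0.006,0],[0.02,0.0055,-0.0006,0.006,0],[0.02,0.0055,-0.0006,0.006,0]]' 50
python3 - <<'E'
from h import *
o=get_obs();T=o['tool_pos'];print(T,o['tool_rot'],o['force'])
p=camera_params('wrist');np.savez('w19.npz',**p)
im=read_camera("wrist");cv2.imwrite("pics/w19.png",cv2.resize(im[130:300,235:415],None,fx=3.5,fy=3.5,interpolation=cv2.INTER_CUBIC))
s=read_camera("side");q=(294,195)
cv2.imwrite("pics/s19c.png",cv2.resize(s[q[1]-20:q[1]+20,q[0]-20:q[0]+30],(750,600),interpolation=cv2.INTER_CUBIC))
E
```

```text
time_s: 21.95
tool_pos: [0.4905, 0.0251, 0.1075]
tool_rot: [180.0, 0.0, 155.3]
force: [0.2, 0.3, -1.1]
grip_width: 0.0281
[0.49045231 0.02513206 0.10752635] [1.79993198e+02 1.02798568e-02 1.55313642e+02] [ 0.21388069  0.31723339 -1.14323879]
```

View pics/w19.png

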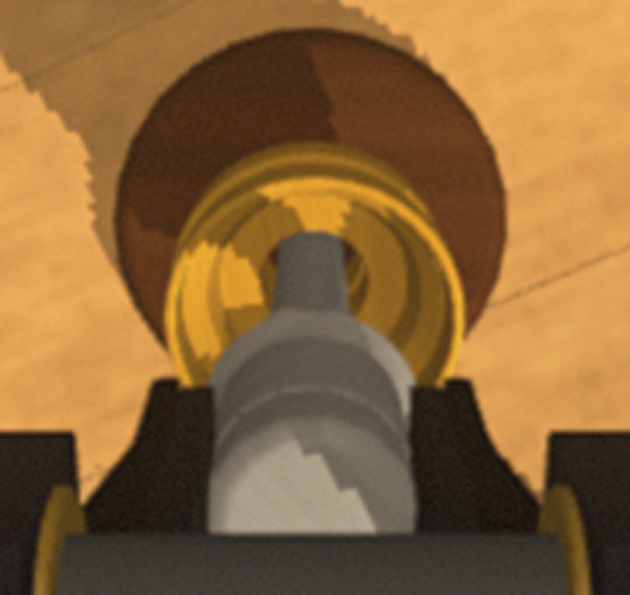

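View pics/s19c.png

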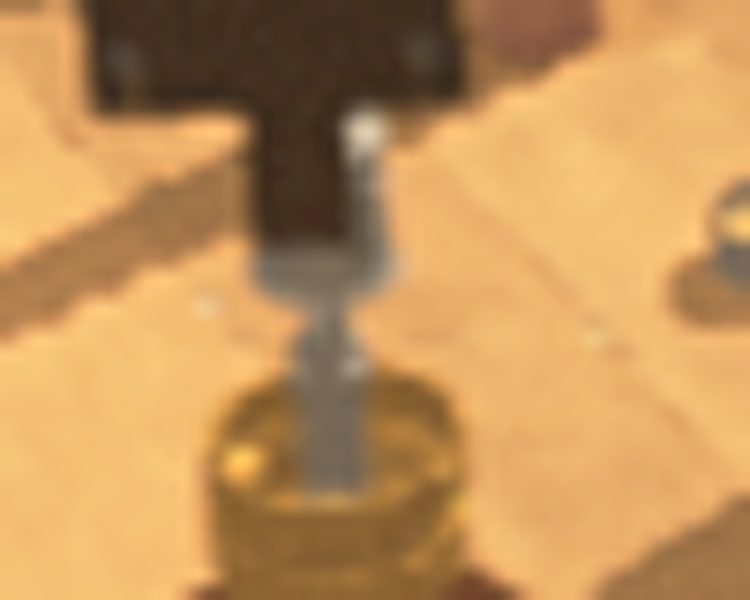

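```bash
python3 -m handwheel '[[0.02,0.001,0.0004,0.003,0],[0.02,0.001,0.0004,0.006,0],[0.02,0.001,0.0004,0.009,0],[0.02,0.001,0.0004,0.012,0],[0.02,0.001,0.0004,0.015,0],[0.02,0.001,0.0004,0.018,0],[0.02,0.001,0.0004,0.018,0],[0.02,0.001,0.0004,0.018,0]]' 60
python3 - <<'E'
from h import *
o=get_obs();T=o['tool_pos'];print(T,o['tool_rot'],o['force'],o['wrist_torque'])
im=read_camera("wrist");cv2.imwrite("pics/w20.png",cv2.resize(im[130:300,235:415],None,fx=3.5,fy=3.5,interpolation=cv2.INTER_CUBIC))
s=read_camera("side");q=(294,195)
cv2.imwrite("pics/s20c.png",cv2.resize(s[q[1]-20:q[1]+20,q[0]-20:q[0]+30],(750,600),interpolation=cv2.INTER_CUBIC))
E
```

```text
time_s: 22.85
tool_pos: [0.4896, 0.0259, 0.0894]
tool_rot: [-180.0, -0.0, 155.3]
force: [0.8, 1.0, -1.6]
grip_width: 0.0282
[0.48960009 0.02592797 0.08942772] [-1.79998172e+02 -1.51073402e-04  1.55319179e+02] [ 0.81066898  0.96441779 -1.60803061] [0.05117385 0.02500124 0.03647131]
```

View pics/s20c.png

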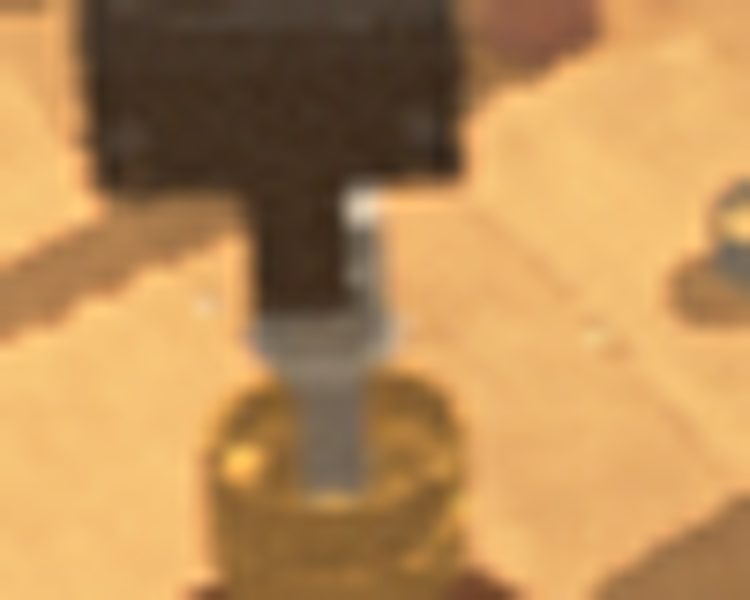

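View pics/w20.png

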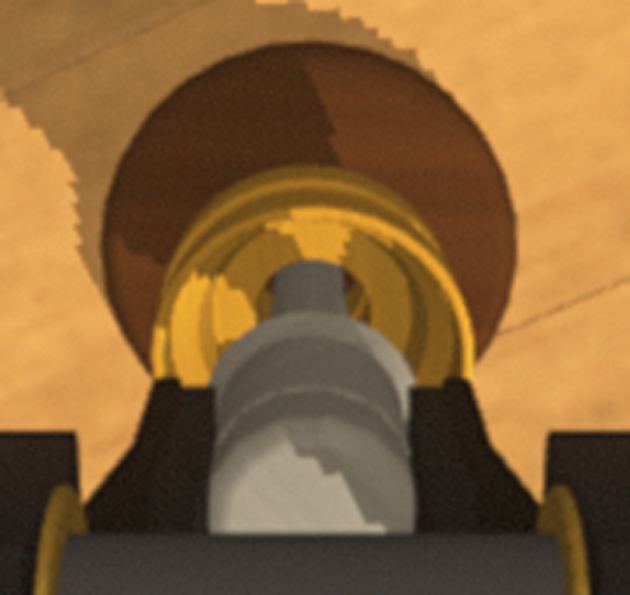

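```bash
python3 -m handwheel '[[0.02,0,0,0.002,0],[0.02,0,0,0.004,0],[0.02,0,0,0.005,0],[0.02,0,0,0.006,0],[0.02,0,0,0.006,0]]' 60
python3 -m handwheel '[[0.02,0,0,0.001,0],[0.02,0,0,0.002,0],[0.02,0,0,0.002,0]]' 60
```

```text
time_s: 23.45
tool_pos: [0.4899, 0.0254, 0.0838]
tool_rot: [-180.0, 0.0, 155.3]
force: [-0.2, -0.9, 3.2]
grip_width: 0.028
time_s: 23.75
tool_pos: [0.4906, 0.0253, 0.0833]
tool_rot: [180.0, 0.1, 155.3]
force: [-3.2, -3.1, 11.0]
grip_width: 0.0283
```

```bash
python3 -m handwheel '[[0.02,0,0,0.001,0],[0.02,0,0,0.001,0]]' 60
python3 -m handwheel '[[0.02,0,0,0.001,0],[0.02,0,0,0.001,0]]' 60
python3 -m handwheel '[[0.02,0,0,0.001,0],[0.02,0,0,0.001,0]]' 60
```

```text
time_s: 23.95
tool_pos: [0.4909, 0.0253, 0.0828]
tool_rot: [179.9, 0.1, 155.3]
force: [-3.5, -3.2, 14.2]
grip_width: 0.0287
time_s: 24.15
tool_pos: [0.4911, 0.0254, 0.0821]
tool_rot: [179.9, 0.1, 155.3]
force: [-4.0, -3.0, 15.6]
grip_width: 0.0285
time_s: 24.35
tool_pos: [0.4909, 0.0255, 0.0808]
tool_rot: [179.9, 0.1, 155.3]
force: [-3.4, -2.8, 12.3]
grip_width: 0.0285
```

```bash
python3 -m handwheel '[[0.02,0,-0.0004,0.001,0],[0.02,0,-0.0004,0.001,0]]' 60
python3 -m handwheel '[[0.02,0,0,0.001,0],[0.02,0,0,0.001,0]]' 60
python3 -m handwheel '[[0.02,0,0,0.001,0],[0.02,0,0,0.001,0]]' 60
python3 -m handwheel '[[0.02,0,0,0.001,0],[0.02,0,0,0.001,0]]' 60
```

```text
time_s: 24.55
tool_pos: [0.4899, 0.0253, 0.0779]
tool_rot: [180.0, 0.1, 155.3]
force: [0.5, -1.7, -1.3]
grip_width: 0.0282
time_s: 24.75
tool_pos: [0.4893, 0.0255, 0.0753]
tool_rot: [-180.0, 0.0, 155.3]
force: [4.3, -1.8, -8.9]
grip_width: 0.0283
time_s: 24.95
tool_pos: [0.4895, 0.0253, 0.0746]
tool_rot: [-180.0, 0.0, 155.3]
force: [4.8, -0.8, -10.8]
grip_width: 0.0281
time_s: 25.15
tool_pos: [0.4895, 0.0253, 0.0743]
tool_rot: [-180.0, 0.0, 155.3]
force: [4.3, -2.4, -7.0]
grip_width: 0.0281
```

```bash
python3 -m handwheel '[[0.02,0,0,0.001,0],[0.02,0,0,0.002,0],[0.02,0,0,0.002,0]]' 60
python3 -m handwheel '[[0.02,0,0,0.001,0],[0.02,0,0,0.002,0],[0.02,0,0,0.002,0]]' 60
python3 -m handwheel '[[0.02,0,0,0.001,0],[0.02,0,0,0.001,0]]' 60
```

```text
time_s: 25.45
tool_pos: [0.4892, 0.0257, 0.0726]
tool_rot: [180.0, -0.0, 155.3]
force: [1.8, -3.2, -2.4]
grip_width: 0.0283
time_s: 25.75
tool_pos: [0.4893, 0.0258, 0.0722]
tool_rot: [180.0, -0.1, 155.3]
force: [-4.3, -1.6, 10.3]
grip_width: 0.0277
time_s: 25.95
tool_pos: [0.4894, 0.0258, 0.0721]
tool_rot: [179.9, -0.1, 155.3]
force: [-6.9, -1.8, 17.4]
grip_width: 0.0283
```

```bash
python3 -m handwheel '[[0.02,0,0,0,0],[0.02,0,0,0,0],[0.02,0,0,0,0],[0.02,0,0,0,0],[0.02,0,0,0,0]]' 60
python3 - <<'E'
from h import *
o=get_obs();print(o['tool_pos'],o['force'])
im=read_camera("wrist");cv2.imwrite("pics/w21.png",cv2.resize(im[130:300,235:415],None,fx=3.5,fy=3.5,interpolation=cv2.INTER_CUBIC))
s=read_camera("side");q=(294,195)
cv2.imwrite("pics/s21c.png",cv2.resize(s[q[1]-20:q[1]+20,q[0]-20:q[0]+30],(750,600),interpolation=cv2.INTER_CUBIC))
cv2.imwrite("pics/t21.png",read_camera("top"))
print(get_obs()['force'])
E
```

```text
time_s: 26.45
tool_pos: [0.4894, 0.0258, 0.0721]
tool_rot: [179.9, -0.1, 155.3]
force: [-6.8, -2.6, 17.4]
grip_width: 0.0287
[0.48939547 0.02576797 0.07206772] [-6.76514282 -2.58824782 17.40120302]
[-7.79942513 -2.18225647 16.32170204]
```

View pics/s21c.png

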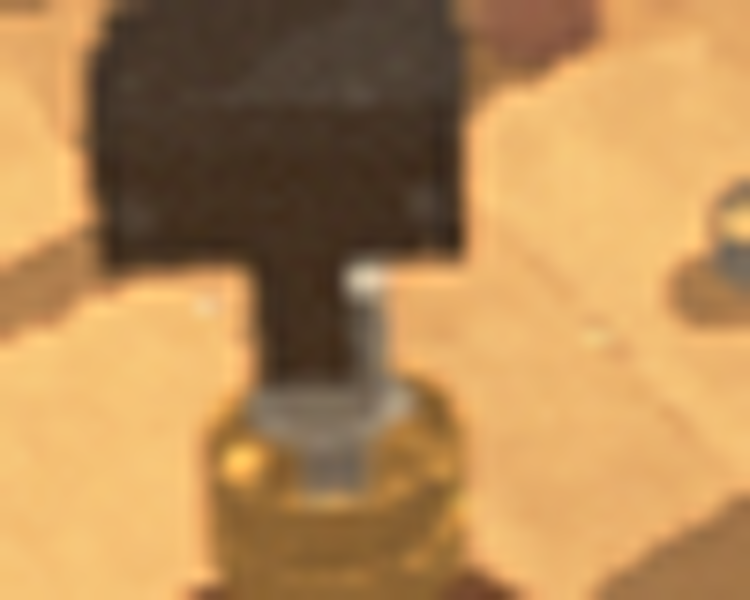

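View pics/w21.png

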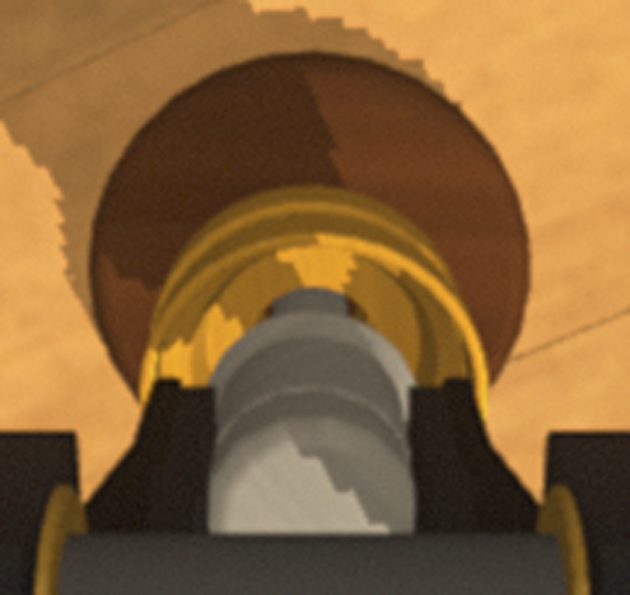

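View pics/t21.png

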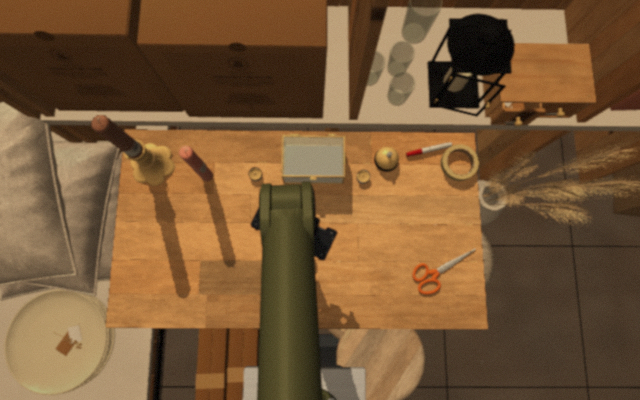

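```bash
python3 -c "
from cell import *
print(get_obs()['force']);print(sign_off())"
```

```text
[-7.79942513 -2.18225647 16.32170204]
the job is handed in; nothing more can be done
None
```

The loose cup is nested on the stand and the cap is clicked home on the post. I handed the job in at about 27 s with the gripper still holding the cap (60 N grip command) and pressing down.

- **Cup:** The force rose at TCP height 41.5 mm, as expected for an underside height of 32 mm. After release, the side and wrist pictures showed it level and concentric with the post.
- **Cap:** Resistance peaked at about 15.6 N, then the force dropped and turned downward as the cap clicked. It stopped hard with its underside at an estimated 83.6 mm, against a seat of 84 mm. The final push was a steady 16 to 17 N.
- **Bystanders:** The tea lights, candle and scissors look unmoved in the last top picture.

Some checks disagreed or failed:
- **Fingertips:** In the pictures the real fingertips sat about 20 to 25 mm above the reported TCP. My first grasp of the cup therefore closed on nothing above the rim. I gripped lower the second time.
- **Post position:** The cameras differed by a few mm on where the post stands. I lined up the cap by comparing it with the post in the same picture, and corrected it by about 6 mm.
- **Sideways force:** About 8 N of sideways force remained on the wrist at the end.

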